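# Pack up the craft pieces: empty the clip-on trays and clear the table into the covered bin

### The job

Pack up the wooden craft pieces: slide the bin's cover fully open, lift each clip-on tray up off the rail against its spring catch with its pieces in it and tip them into the bin, and put in the bin every loose wooden piece lying on the table as well. Stand both empty trays upright on the cork mat and, once every piece is in, slide the cover fully shut. Leave the jar, dabber, spool and everything else where it stands.

Things in the scene. Friction and masses are not known exactly. Their poses are not given: they have to be found in the camera images.
- bin: open-topped plywood bin fixed to the table, 200 mm (its x) by 180 mm (its y) outside, 100 mm high, walls and floor 6 mm; origin under its centre, on the table. A grey cover slides off it along its -y (to the robot's right) on two aluminium tracks at x = -106 and +106 mm that reach out to y = -285 mm
- cover (a joint): how far the bin's sliding cover has been moved to the bin's -y side, in m: 0 = shut over the whole bin, 0.18 = fully open at its stop (mouth free). It stays where it is left; friction about 1.5 N plus slight damping. The cover's top face is 108 mm above the table
- cover_handle (a point): top middle of the black upright handle bar on the cover (rides with it): bar 70 mm along the bin's x, 14 mm thick along its y, rising 44 mm from the cover's top to this point, 152 mm above the table. It lies 60 mm to the +y side of the cover's centre
- rail: aluminium bar, 300 mm along its y, 20 mm deep (x), 55 mm high, top 105 mm above the table, fixed on an end post each side; origin on the table under the bar's middle; its -x side faces the robot. Two trays hang on it at y = -75 and +75 mm, each between small side stops 10 mm high on the bar's top, with a sprung roller catch in the bar's far face behind each
- slot0 (a point): where tray0's origin sits while clipped on the rail (right-hand place, rail y = -75 mm). The sprung roller snaps over a lip on the tray's hook: pulling the tray straight up takes about 5 to 10 N beyond its weight over the first 15 mm, then it is free; the tray is clear of bar and stops after 45 mm. Clipped, it hangs about 0.05 rad nose-down
- slot1 (a point): where tray1's origin sits while clipped on the rail (left-hand place, rail y = +75 mm); same catch as at slot0
- mat: thin cork mat fixed to the table at the robot's left, 200 mm (its x) by 280 mm (its y), 4 mm thick; origin under its centre on the table
- tray0: white plastic clip-on tray, right-hand one at the start, about 120 g, three cubes in it. Origin under the dish, x from nose to hook, z up. Dish 70 mm wide; flat floor 4 mm thick from x = -32 to 40, then a 0.17 rad ramp up to the open nose at x = -66; side walls 40 mm high. Starts nose to the robot, underside 35 mm up. Tipped nose-down 50 to 70 degrees, the cubes slide out over the nose
- tray1: left-hand tray at the start, the same as tray0. Each has a solid upright lifting tab at x = 56.5 mm, 12 mm thick (x), 40 mm wide (y), from z = 76 to 119 mm, on the bridge of the hook (46 mm wide, z = 70 to 76; rear plate out to x = 79, down to z = 40). Off the rail, a tray stands by itself on its flat underside
- bead00: chunky wooden cube, 24 mm, 12 g, origin under its centre; starts in tray0
- bead01: chunky wooden cube, 24 mm, 12 g, origin under its centre; starts in tray0
- bead02: chunky wooden cube, 24 mm, 12 g, origin under its centre; starts in tray0
- bead10: chunky wooden cube, 24 mm, 12 g, origin under its centre; starts in tray1
- bead11: chunky wooden cube, 24 mm, 12 g, origin under its centre; starts in tray1
- bead12: chunky wooden cube, 24 mm, 12 g, origin under its centre; starts in tray1
- stray0: chunky wooden cube, 24 mm, 12 g, origin under its centre; starts loose on the table between the robot and the rail; None from the start if this one is not there
- stray1: chunky wooden cube, 24 mm, 12 g, origin under its centre; starts loose on the table between the robot and the rail; None from the start if this one is not there
- stray2: chunky wooden cube, 24 mm, 12 g, origin under its centre; starts loose on the table between the robot and the rail; None from the start if this one is not there
- stray3: chunky wooden cube, 24 mm, 12 g, origin under its centre; starts loose on the table between the robot and the rail; None from the start if this one is not there
- paint_jar: screw-lid jar, 64 mm across and 70 mm high, beyond the mat to the left of the rail; origin under its centre; not part of the job
- dabber: dark wooden paint dabber standing on its pad, 44 mm across and 78 mm high, between the bin and the rail's right end, farther from the robot; origin under its centre; not part of the job
- spool: empty wooden ribbon spool standing on end, 42 mm across and 29 mm high, between the bin and the rail; origin under its centre; not part of the job

How it is judged (in metres and radians):
On the way, in this order (a step that is already met when the one before it is completed fails the run):
1. the bin's cover is slid fully open (value of joint cover above 0.165 m), for 0.2 s.
2. every wooden piece, from both trays and from the table, is in the bin (x of bead00 in the frame of bin between -0.1 and 0.1 m and y of bead00 in the frame of bin between -0.09 and 0.09 m and z of bead00 in the frame of bin between -0.005 and 0.08 m and x of bead01 in the frame of bin between -0.1 and 0.1 m and y of bead01 in the frame of bin between -0.09 and 0.09 m and z of bead01 in the frame of bin between -0.005 and 0.08 m and x of bead02 in the frame of bin between -0.1 and 0.1 m and y of bead02 in the frame of bin between -0.09 and 0.09 m and z of bead02 in the frame of bin between -0.005 and 0.08 m and x of bead10 in the frame of bin between -0.1 and 0.1 m and y of bead10 in the frame of bin between -0.09 and 0.09 m and z of bead10 in the frame of bin between -0.005 and 0.08 m and x of bead11 in the frame of bin between -0.1 and 0.1 m and y of bead11 in the frame of bin between -0.09 and 0.09 m and z of bead11 in the frame of bin between -0.005 and 0.08 m and x of bead12 in the frame of bin between -0.1 and 0.1 m and y of bead12 in the frame of bin between -0.09 and 0.09 m and z of bead12 in the frame of bin between -0.005 and 0.08 m and x of stray0 in the frame of bin between -0.1 and 0.1 m and y of stray0 in the frame of bin between -0.09 and 0.09 m and z of stray0 in the frame of bin between -0.005 and 0.08 m and x of stray1 in the frame of bin between -0.1 and 0.1 m and y of stray1 in the frame of bin between -0.09 and 0.09 m and z of stray1 in the frame of bin between -0.005 and 0.08 m and x of stray2 in the frame of bin between -0.1 and 0.1 m and y of stray2 in the frame of bin between -0.09 and 0.09 m and z of stray2 in the frame of bin between -0.005 and 0.08 m and x of stray3 in the frame of bin between -0.1 and 0.1 m and y of stray3 in the frame of bin between -0.09 and 0.09 m and z of stray3 in the frame of bin between -0.005 and 0.08 m), for 0.3 s.
3. the cover is slid fully shut (value of joint cover below 0.008 m), for 0.2 s.
At the end, for the whole second after the job is handed in: Every wooden piece that is present lies in the bin, the cover is shut to within 8 mm, and both trays stand upright (within 0.12 rad) and at rest on the cork mat, their middles over it (all of step 2 and value of joint cover below 0.008 m and velocity of joint cover below 0.01 m/s and x of tray0 in the frame of mat between -0.1 and 0.1 m and y of tray0 in the frame of mat between -0.14 and 0.14 m and z of each of tray0, tray1 in the frame of mat below 0.012 m and angle between each of tray0, tray1's own z axis and vertical below 0.12 rad and linear speed of each of tray0, tray1 below 0.02 m/s and x of tray1 in the frame of mat between -0.1 and 0.1 m and y of tray1 in the frame of mat between -0.14 and 0.14 m); the robot touches nothing.
It fails at once if a bystander is shifted by more than 25 mm or tipped over (distance of any of paint_jar, dabber, spool from where it was at the start of the episode above 0.025 m or angle between any of paint_jar, dabber, spool's own z axis and vertical above 0.5 rad).
It fails at once if a tray's piece is put in the bin while its tray is still clipped on the rail ((x of bead00 in the frame of bin between -0.1 and 0.1 m and y of bead00 in the frame of bin between -0.09 and 0.09 m and z of bead00 in the frame of bin below 0.08 m and distance between tray0 and slot0 below 0.015 m) or (x of bead01 in the frame of bin between -0.1 and 0.1 m and y of bead01 in the frame of bin between -0.09 and 0.09 m and z of bead01 in the frame of bin below 0.08 m and distance between tray0 and slot0 below 0.015 m) or (x of bead02 in the frame of bin between -0.1 and 0.1 m and y of bead02 in the frame of bin between -0.09 and 0.09 m and z of bead02 in the frame of bin below 0.08 m and distance between tray0 and slot0 below 0.015 m) or (x of bead10 in the frame of bin between -0.1 and 0.1 m and y of bead10 in the frame of bin between -0.09 and 0.09 m and z of bead10 in the frame of bin below 0.08 m and distance between tray1 and slot1 below 0.015 m) or (x of bead11 in the frame of bin between -0.1 and 0.1 m and y of bead11 in the frame of bin between -0.09 and 0.09 m and z of bead11 in the frame of bin below 0.08 m and distance between tray1 and slot1 below 0.015 m) or (x of bead12 in the frame of bin between -0.1 and 0.1 m and y of bead12 in the frame of bin between -0.09 and 0.09 m and z of bead12 in the frame of bin below 0.08 m and distance between tray1 and slot1 below 0.015 m)).
Of stray0, stray1, stray2, stray3 only 2 to 4 are there at a start; the rules pass over those that are not, and their reading is None.
At some moment in a run one of stray0, stray1, stray2, stray3 may be knocked a few centimetres aside while the robot is not near it.
Once in a run the grip may slacken for a moment while it holds something.
It also fails if it takes over 210 s, if anything falls off the work surface, if the arm or the gripper's body presses on something with over 40 N, if the wrist force passes 120 N, or if a joint passes its speed limit or range.

### The arm

A 6-joint arm with a two-finger parallel gripper is mounted at the origin on the work surface. World frame = base frame: x ahead of the robot, y to its left, z up, the work surface at z = 0. Lengths are in m, angles in degrees, forces in N, time in s.
With the tool pointing down it reaches from about 0.3 to 0.75 m from the base axis. Payload 8.5 kg.
Tool frame: the origin (TCP) lies midway between the tips of the shut fingers; the grasp point (between the pads) lies 19 mm behind it (env.grasp_offset is the distance from the TCP to the grasp point, in m); z points along the fingers, y is the line along which they close (so a half turn about z gives the same grasp; the last joint's range is limited). The gripper opens to 85 mm and grips with 20 to 120 N. Pads are 22 mm wide; open, the fingers measure 114 mm over their backs; the gripper's body (76 mm by 85 mm) begins 54 mm behind the grasp point. The pads swing forward as they close: fully open they stand 13 mm farther back than shut.
Start: joints at [57.966, 21.807, 74.336, -0, 83.858, -12.336], TCP at [0.185, 0.518, 0.231] pointing down, gripper open.
Joint ranges: [-178.18, 178.18], [-50.72, 133.34], [12.68, 142.11], [-81.47, 261.47], [9.98, 163.14], [-165.26, 165.26]. Speed limits (degrees/s): [136.94, 136.94, 180, 180, 180, 180].

### API

Orientations are given as a 3x3 rotation matrix whose columns are the frame's x, y, z axes.
In Python, from rig import env gives the robot as it stands.
- The arm moves only by the tool servo_tool, never from a script. Its argument "deltas" is text: rows parted by semicolons, each of 7 numbers parted by spaces: the opening, from 0 (shut) to 1 (fully open), then the shift along the tool's x, y, z in mm, then the turn, a rotation vector about the tool's x, y, z in rad. A call has 1 to 8 rows; each row shifts and turns the commanded pose from where the row before left it, along the tool's axes as they then stand; what a row does not reach is not made up. A row lasts 1/12 s, in which the tool goes at most 41.7 mm and 7.16 degrees, less where a joint would pass 70% of its speed; a pose out of reach is approached as far as the arm can. A call is refused whole if a number of a shift passes 41.7 or a number of a turn 0.125, either way. A call with a gripper value outside its range is refused whole. The fingers move at their own pace and stop on an object; "newtons" is the grip in N (left out, the last holds). Time passes only in rows, so rows that do not move let the fingers close. It gives the time, the measured TCP pose, the force, the opening and the grip force at its end, in the units of the state.
- env.observe(): the state, without advancing time (a new reading comes with each control period).
- env.get_image(name): name is "side" or "top"; returns a dict with "img" (400x640x3 uint8, red, green, blue), "depth" (400x640 float32, m along the optical axis (not along the pixel's ray), 0 where there is no reading), "camera_matrix" (3x3 intrinsics, pixels), "world_to_cam" (4x4, takes a point from world to camera coordinates). Camera axes: x right, y down, z forward; pixel columns grow to the right and rows downward; lengths in m; the calibration is good to about 2 mm. A picture is of the moment at which its call begins.
- env.close_job(): hands the job in; it is judged then, once.
Trained networks look in a picture, given as the dict that the camera call returned (one of the last four; its "shot" number tells which), for a name from the list of things; names that differ only in an ending like _2 or _b are one class to them, and where a whole thing is asked for, a point or a joint stands for the part that bears it (a point fixed in the world has none). Each returns a list of dicts, best first, with "conf" (0 to 1); they miss things now and then, are a little off and sometimes report something else, mostly with a low value. They report only what shows in the picture. A call takes as long as a camera call.
- env.spot_in(name, picture): "bbox" ([centre column, centre row, width, height] in pixels, round what is visible of it).
- env.spot_point(name, picture): "uv" ([column, row] in pixels: a listed point, or the origin of a listed thing).
The state is a dict: "time_s": time; "q": joint angles; "qvel": joint speeds; "joint_efforts": joint torques, N m; "position": TCP position; "tool_rot": TCP orientation; "ft_force": force on the tool from outside, world axes, zero at the start; "wrist_torque": the same for the moment, N m; "grip_width": finger opening in m; "gripper_force": force on a finger pad.
Only numpy, scipy, OpenCV 4.12 (cv2) and the standard library are available. Lean on these libraries where they do the work, as an engineer would, in place of code of your own. Each camera call takes 0.05 s, during which the arm holds its last target. There are 200 camera calls.

## Working session

There is one attempt and no reset: what is moved stays moved. The work goes in short steps, Python scripts to look and compute and a tool call to move; the robot and the scene stay as the last step left them, time stands still between calls to the robot, and variables do not carry over. Pictures are saved under pics/ and viewed, at most 14 in all, crops included, and the job is handed in when it is done.

Besides the shell and the picture viewer there is one more tool, called after "Emit:" in YAML: its name, and indented under it one key for each argument. servo_tool: Moves the arm, as the interface text tells. Its arguments: {"type":"object","properties":{"deltas":{"type":"string"},"newtons":{"type":"number"}},"required":["deltas"]}

```bash
ls; mkdir -p pics
cat > h.py <<'E'
import numpy as np, cv2
from rig import env
def world(p,u,v,z=None,win=0):
    K=p["camera_matrix"];T=np.linalg.inv(p["world_to_cam"])
    r=np.linalg.inv(K)@np.array([u,v,1.])
    o=T[:3,3];d=T[:3,:3]@r
    if z is not None: return o+d*(z-o[2])/d[2]
    return o+d*p["depth"][int(round(v)),int(round(u))]
def cloud(p):
    K=p["camera_matrix"];T=np.linalg.inv(p["world_to_cam"])
    v,u=np.mgrid[:400,:640];D=p["depth"]
    c=np.stack([(u-K[0,2])/K[0,0]*D,(v-K[1,2])/K[1,1]*D,D],-1)
    return c@T[:3,:3].T+T[:3,3]
def save(p,n): cv2.imwrite("pics/"+n,p["img"][:,:,::-1])
E
python3 - <<'E'
from h import *
np.set_printoptions(precision=3,suppress=True)
o=env.observe();print(o["tool_rot"],o["position"],o["grip_width"])
ps={n:env.get_image(n) for n in("top","side")}
for n,p in ps.items():
    save(p,n+"0.png")
    print(n,np.linalg.inv(p["world_to_cam"])[:3,3])
    for t in["bin","cover_handle","rail","slot0","slot1","mat","tray0","tray1","paint_jar","dabber","spool"]:
        for d in env.spot_point(t,p)[:2]:
            print(t,round(d["conf"],2),np.round(d["uv"],1),world(p,*d["uv"]))
    for d in env.spot_in("stray0",p): print("stray",round(d["conf"],2),np.round(d["bbox"],1),world(p,*d["bbox"][:2]))
E
```

```text
pics
[[-0.941  0.337 -0.001]
 [ 0.337  0.941 -0.001]
 [ 0.    -0.001 -1.   ]] [0.185 0.518 0.231] 0.08547071541931828
top [0.404 0.123 0.953]
bin 0.62 [448.7 220.7] [ 0.499 -0.17   0.108]
cover_handle 0.75 [462.3 208.4] [ 0.521 -0.186  0.152]
rail 0.87 [298.9 167. ] [0.639 0.173 0.059]
rail 0.43 [241.4 264.2] [0.406 0.316 0.002]
mat 0.55 [244.1 264.3] [0.406 0.309 0.005]
mat 0.36 [386.1 244. ] [ 0.452 -0.04   0.028]
tray0 0.59 [266.7 188.4] [0.59  0.253 0.036]
tray0 0.56 [329.5 188.5] [0.589 0.098 0.038]
tray1 0.59 [266.7 188.4] [0.59  0.253 0.036]
tray1 0.56 [329.5 188.5] [0.589 0.098 0.038]
paint_jar 0.72 [187.1 185.3] [0.592 0.437 0.07 ]
dabber 0.75 [333.3 188.8] [0.584 0.089 0.058]
dabber 0.52 [390.3 139.9] [ 0.718 -0.06   0.029]
spool 0.62 [380.5 208.3] [ 0.54  -0.029  0.027]
stray 0.58 [344.  244.4  12.2  10.1] [0.452 0.063 0.023]
stray 0.56 [385.7 246.4  11.   12.1] [ 0.446 -0.039  0.024]
stray 0.56 [365.5 253.5  11.    9.6] [0.429 0.011 0.023]
side [0.363 0.749 0.704]
bin 0.97 [367.3 159.4] [ 0.498 -0.117  0.059]
cover_handle 0.89 [367.  113.8] [ 0.518 -0.175  0.151]
rail 0.71 [268.7 248.3] [0.626 0.217 0.05 ]
rail 0.19 [301.  215.1] [0.591 0.117 0.059]
mat 0.58 [365.4 330.4] [0.406 0.311 0.002]
mat 0.21 [272.1 177.5] [ 0.723 -0.043  0.007]
tray0 0.72 [280.4 273.3] [0.575 0.285 0.071]
tray0 0.61 [301.2 218.2] [0.584 0.135 0.069]
tray1 0.72 [280.4 273.3] [0.575 0.285 0.071]
tray1 0.61 [301.2 218.2] [0.584 0.135 0.069]
paint_jar 0.89 [232.9 375.2] [0.584 0.475 0.046]
paint_jar 0.75 [271.5 176. ] [0.65  0.119 0.153]
dabber 0.75 [269.4 177.6] [ 0.729 -0.04   0.008]
spool 0.62 [343.7 195.2] [ 0.532 -0.024  0.011]
stray 0.71 [380.1 198.4  13.5  15.8] [ 0.445 -0.028  0.02 ]
stray 0.64 [370.5 229.8  14.3  19.8] [0.447 0.068 0.009]
stray 0.49 [384.  215.1  13.3  13.1] [0.426 0.024 0.019]
```

View pics/top0.png

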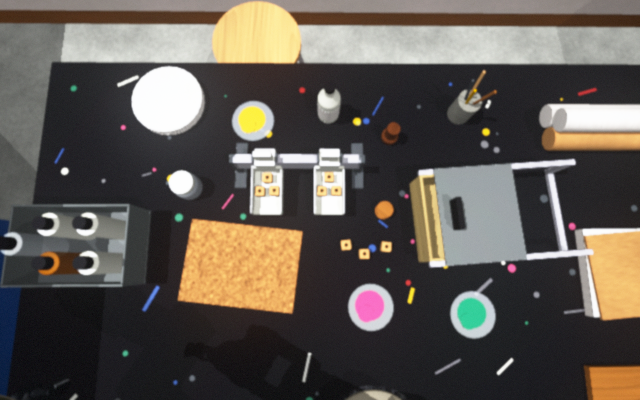

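View pics/side0.png

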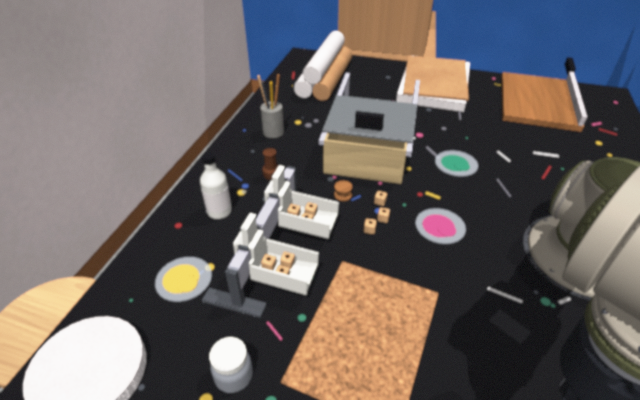

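```bash
cat > geo.py <<'E'
from h import *
np.set_printoptions(precision=3,suppress=True)
def rect(pts,name):
    pts=np.asarray(pts,np.float32)
    if len(pts)<5: print(name,len(pts));return
    (c,s,a)=cv2.minAreaRect((pts[:,:2]*1000).astype(np.float32));print(name,len(pts),np.round(c,1),np.round(s,1),round(a,1),"z",np.median(pts[:,2]).round(3))
E
python3 - <<'E'
from geo import *
for n in("top","side"):
    p=env.get_image(n);c=cloud(p).reshape(-1,3)
    z=c[:,2];x=c[:,0];y=c[:,1]
    print(n)
    rect(c[(z>.145)&(z<.157)&(y<-.05)&(x<.62)],"handle")
    rect(c[(z>.104)&(z<.112)&(y<-.05)&(x<.62)&(y>-.3)],"cover")
    rect(c[(z>.145)&(z<.16)&(abs(x-.65)<.06)&(abs(y-.24)<.06)],"tab1")
    rect(c[(z>.145)&(z<.16)&(abs(x-.65)<.06)&(abs(y-.10)<.06)],"tab0")
    rect(c[(z>.1025)&(z<.12)&(abs(x-.65)<.05)&(abs(y-.18)<.2)],"railtop")
    for xx,yy in[(.446,-.039),(.452,.063),(.429,.011)]:
        rect(c[(z>.021)&(z<.028)&(abs(x-xx)<.03)&(abs(y-yy)<.03)],"stray")
    im=p["img"].reshape(-1,3).astype(int)
    rect(c[(z<.01)&(im[:,0]-im[:,2]>35)&(y>.1)&(x>.25)&(x<.55)&(im[:,0]<220)],"mat")
E
```

```text
top
handle 223 [ 514.8 -181.2] [69.1 16. ] 3.9 z 0.151
cover 5704 [ 511.3 -207.4] [217.4 185.2] 0.1 z 0.108
tab1 113 [645.1 250.6] [10.9 39.8] 0.1 z 0.154
tab0 108 [644.4 100.3] [37.6 11.8] 89.6 z 0.154
railtop 1188 [650.  175.5] [314.9  40.2] 89.3 z 0.106
stray 82 [448.5 -38.9] [22.4 22.1] 89.3 z 0.024
stray 83 [454.1  59.4] [22.1 22.5] 0.1 z 0.023
stray 85 [432.   15.8] [22.3 21.9] 89.5 z 0.024
mat 971 [442.5 484.5] [625.3 240.7] 83.1 z 0.002
side
handle 137 [ 467.4 -628.3] [926.   67.5] 84.2 z 0.151
cover 2224 [ 514.6 -224.9] [219.5 157.1] 3.7 z 0.108
tab1 156 [643.8 250.5] [12.2 41.3] 0.1 z 0.153
tab0 111 [643.3 101.4] [12.9 41. ] 0.2 z 0.154
railtop 1282 [648.3 175.8] [317.3  40.2] 89.6 z 0.106
stray 66 [446.5 -40.7] [24.9 23.1] 83.5 z 0.024
stray 82 [451.3  59.6] [22.  25.9] 11.6 z 0.023
stray 74 [429.7  15. ] [22.8 27.3] 0.4 z 0.023
mat 9677 [422.5 312.9] [287.3 240.7] 83.1 z 0.004
```

Top: strays at (346,244), (364,254), (386,246), mat centred at (242,266), tabs at the rail, bin yawed about 4° with the cover partly open. The side view agrees: three strays and no fourth. Next I'll measure the bin and cover extents.

Run:
```python
from geo import *
p=env.get_image("top");c=cloud(p).reshape(-1,3)
a=np.radians(3.5);R=np.array([[np.cos(a),np.sin(a)],[-np.sin(a),np.cos(a)]])
q=np.c_[(c[:,:2]-[.515,-.181])@R.T,c[:,2]]
def ext(m,n): 
    s=q[m];print(n,len(s),np.percentile(s,[1,99],axis=0).round(4).tolist())
z=q[:,2]
ext((z>.105)&(z<.112)&(abs(q[:,0])<.09)&(abs(q[:,1]+.06)<.11),"cover")
ext((z>.097)&(z<.103)&(abs(q[:,0])<.12)&(q[:,1]>.0)&(q[:,1]<.14),"rim")
ext((z>.09)&(z<.115)&(abs(q[:,0])<.13)&(q[:,1]<-.17)&(q[:,1]>-.4),"tracks")
for x0 in(-.08,-.04,.04,.08):
    s=q[(abs(q[:,0]-x0)<.01)&(z>.104)&(z<.112)&(abs(q[:,1])<.2)];print(x0,np.percentile(s[:,1],[1,99]).round(4))
```

```text
cover 5705 [[-0.0885, -0.1497, 0.1053], [0.0883, 0.0312, 0.1113]]
rim 474 [[-0.1126, 0.0298, 0.0971], [0.1098, 0.0657, 0.1027]]
tracks 655 [[-0.1109, -0.3075, 0.0911], [0.1125, -0.171, 0.1033]]
-0.08 [-0.15   0.031]
-0.04 [-0.151  0.031]
0.04 [-0.149  0.032]
0.08 [-0.149  0.032]
```

Emit:
servo_tool:
  deltas: "1 0 0 0 0 0 -0.1; 1 0 0 0 0 0 -0.1; 1 0 0 0 0 0 -0.1; 1 0 0 0 0 0 -0.11; 1 0 0 0 0 0 0"

```text
time_s: 1.87
position: [0.1854, 0.5178, 0.2313]
tool_rot: [[-0.998, -0.07, 0.0], [-0.07, 0.998, 0.0], [-0.0, 0.0, -1.0]]
ft_force: [-0.5, 0.1, 0.8]
grip_width: 0.086
gripper_force: 0.0
```

Emit:
servo_tool:
  deltas: "1 -7 -18 0 0 0 0; 1 -14 -36 0 0 0 0; 1 -14 -36 0 0 0 0; 1 -14 -36 0 0 0 0; 1 -14 -36 0 0 0 0; 1 -14 -36 0 0 0 0; 1 -14 -36 0 0 0 0; 1 -14 -36 0 0 0 0"

```text
time_s: 2.53
position: [0.3083, 0.2537, 0.2315]
tool_rot: [[-0.998, -0.063, 0.001], [-0.063, 0.998, 0.0], [-0.001, 0.0, -1.0]]
ft_force: [1.5, 0.4, 0.0]
grip_width: 0.0852
gripper_force: 0.0
```

Emit:
servo_tool:
  deltas: "1 -14 -36 0 0 0 0; 1 -14 -36 0 0 0 0; 1 -14 -36 0 0 0 0; 1 -14 -36 0 0 0 0; 1 -14 -36 0 0 0 0; 1 -14 -36 0 0 0 0; 1 -14 -36 0 0 0 0; 1 -14 -36 0 0 0 0"

```text
time_s: 3.2
position: [0.4392, -0.0267, 0.2315]
tool_rot: [[-0.998, -0.062, 0.001], [-0.062, 0.998, -0.0], [-0.001, -0.0, -1.0]]
ft_force: [0.4, 1.1, 0.7]
grip_width: 0.0851
gripper_force: 0.0
```

Emit:
servo_tool:
  deltas: "1 -14 -36 0 0 0 0; 1 -14 -36 0 0 0 0; 1 -14 -36 0 0 0 0; 1 -14 -36 0 0 0 0; 1 -7 -18 0 0 0 0; 1 0 0 0 0 0 0; 1 0 0 0 0 0 0"

```text
time_s: 3.78
position: [0.5123, -0.1826, 0.2308]
tool_rot: [[-0.998, -0.062, -0.001], [-0.062, 0.998, 0.001], [0.001, 0.001, -1.0]]
ft_force: [-0.3, 0.7, 0.7]
grip_width: 0.0854
gripper_force: 0.0
```

Emit:
servo_tool:
  deltas: "1 -1 1 20 0 0 0; 1 0 0 35 0 0 0; 1 0 0 35 0 0 0; 1 0 0 20 0 0 0; 0 0 0 0 0 0 0; 0 0 0 0 0 0 0; 0 0 0 0 0 0 0; 0 0 0 0 0 0 0"
  newtons: 30

```text
time_s: 4.45
position: [0.514, -0.1811, 0.1233]
tool_rot: [[-0.998, -0.066, 0.003], [-0.066, 0.998, -0.002], [-0.003, -0.002, -1.0]]
ft_force: [0.4, -0.2, 0.1]
grip_width: 0.039
gripper_force: 0.0
```

Emit:
servo_tool:
  deltas: "0 0 0 0 0 0 0; 0 0 0 0 0 0 0; 0 0 0 0 0 0 0; 0 0 0 0 0 0 0"

```text
time_s: 4.78
position: [0.5137, -0.1811, 0.1225]
tool_rot: [[-0.998, -0.066, 0.002], [-0.066, 0.998, -0.001], [-0.002, -0.001, -1.0]]
ft_force: [-0.7, 1.3, 6.6]
grip_width: 0.0136
gripper_force: 31.4
```

Emit:
servo_tool:
  deltas: "0 0 -10 0 0 0 0; 0 0 -25 0 0 0 0; 0 0 -25 0 0 0 0; 0 0 -25 0 0 0 0; 0 0 -25 0 0 0 0; 0 0 -20 0 0 0 0; 0 0 -9 0 0 0 0; 0 0 0 0 0 0 0"

```text
time_s: 5.45
position: [0.5234, -0.3224, 0.1225]
tool_rot: [[-0.998, -0.065, 0.004], [-0.065, 0.998, -0.003], [-0.003, -0.003, -1.0]]
ft_force: [2.7, -1.8, 6.3]
grip_width: 0.0133
gripper_force: 31.2
```

Emit:
servo_tool:
  deltas: "0 0 0 0 0 0 0; 0 0 0 0 0 0 0; 0 0 0 0 0 0 0"

```text
time_s: 5.7
position: [0.5233, -0.3203, 0.1225]
tool_rot: [[-0.998, -0.066, 0.003], [-0.066, 0.998, -0.002], [-0.002, -0.002, -1.0]]
ft_force: [2.7, -2.6, 5.9]
grip_width: 0.0136
gripper_force: 31.1
```

Emit:
servo_tool:
  deltas: "0.6 0 0 0 0 0 0; 0.6 0 0 0 0 0 0; 0.6 0 0 0 0 0 0; 0.6 0 0 -20 0 0 0; 0.6 0 0 -40 0 0 0; 0.6 -10 20 -40 0 0 0; 0.6 -10 40 -40 0 0 0; 0.6 -10 40 -40 0 0 0"

```text
time_s: 6.37
position: [0.5408, -0.2415, 0.2772]
tool_rot: [[-0.998, -0.065, -0.0], [-0.065, 0.998, 0.0], [0.0, 0.0, -1.0]]
ft_force: [1.4, -0.0, -0.7]
grip_width: 0.0513
gripper_force: 0.0
```

Emit:
servo_tool:
  deltas: "0.6 0 20 0 0 -0.125 0; 0.6 0 0 0 0 -0.125 0; 0.6 0 0 0 0 -0.125 0; 0.6 0 0 0 0 -0.125 0; 0.6 0 0 0 0 -0.125 0; 0.6 0 0 0 0 -0.125 0; 0.6 0 0 0 0 -0.125 0; 0.6 0 0 0 0 -0.125 0"

```text
time_s: 7.03
position: [0.5655, -0.208, 0.3167]
tool_rot: [[-0.597, -0.019, 0.802], [0.013, 0.999, 0.033], [-0.802, 0.03, -0.596]]
ft_force: [1.1, 0.5, 0.3]
grip_width: 0.0513
gripper_force: 0.0
```

Run:
```python
from geo import *
o=env.observe();print(np.array(o["q"]),o["position"],o["tool_rot"])
p=env.get_image("top");save(p,"top1.png")
for d in env.spot_point("cover_handle",p)[:1]: print(d["conf"],world(p,*d["uv"]))
for d in env.spot_in("stray0",p): print("stray",round(d["conf"],2),np.round(d["bbox"],1),world(p,*d["bbox"][:2]))
```

```text
[ -47.38     9.618   95.219   54.108   49.162 -165.117] [ 0.566 -0.208  0.317] [[-0.597 -0.019  0.802]
 [ 0.013  0.999  0.033]
 [-0.802  0.03  -0.596]]
0.75 [0.423 0.013 0.025]
stray 0.66 [345.8 243.1   6.5   7.2] [0.455 0.059 0.026]
stray 0.66 [386.2 247.5  14.3  14.6] [ 0.444 -0.04   0.024]
```

Emit:
servo_tool:
  deltas: "0.6 0 0 0 0 0.12 0; 0.6 0 0 0 0 0.12 0; 0.6 0 0 0 0 0.12 0; 0.6 0 0 0 0 0.12 0; 0.6 0 0 0 0 0.12 0; 0.6 0 0 0 0 0.12 0; 0.6 0 0 0 0 0.12 0; 0.6 0 0 0 0 0.09 0"

```text
time_s: 7.85
position: [0.567, -0.2079, 0.3185]
tool_rot: [[-1.0, -0.027, 0.003], [-0.027, 0.999, 0.02], [-0.004, 0.02, -1.0]]
ft_force: [-0.5, 0.1, -0.2]
grip_width: 0.0515
gripper_force: 0.0
```

Run:
```python
from geo import *
o=env.observe();print(np.array(o["q"]),o["position"],o["tool_rot"])
```

```text
[ -31.816   25.346   54.506    1.084  100.586 -123.16 ] [ 0.567 -0.208  0.318] [[-1.    -0.027  0.003]
 [-0.027  0.999  0.02 ]
 [-0.004  0.02  -1.   ]]
```

View pics/top1.png

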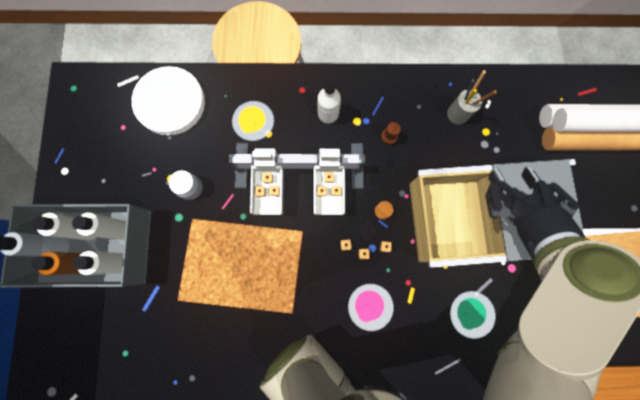

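Emit:
servo_tool:
  deltas: "0.6 10 14 5 0.02 0 0; 0.6 25 37 5 0 0 0; 0.6 25 37 20 0 0 0; 0.6 25 37 30 0 0 0; 0.6 20 32 40 0 0 0; 0.6 10 14 40 0 0 0; 0.6 0 0 40 0 0 0; 0.6 0 0 40 0 0 0"

```text
time_s: 8.52
position: [0.4659, -0.063, 0.1183]
tool_rot: [[-0.999, -0.031, 0.011], [-0.031, 1.0, 0.0], [-0.011, -0.0, -1.0]]
ft_force: [1.5, -1.0, -0.7]
grip_width: 0.0512
gripper_force: 0.0
```

Emit:
servo_tool:
  deltas: "0.6 0 0 25 0 0 0; 0.6 0 0 0 0 0 0; 0.6 0 0 0 0 0 0"

```text
time_s: 8.77
position: [0.4669, -0.0636, 0.0942]
tool_rot: [[-1.0, -0.029, 0.009], [-0.029, 1.0, 0.002], [-0.009, 0.002, -1.0]]
ft_force: [0.0, -0.7, 0.5]
grip_width: 0.0514
gripper_force: 0.0
```

Emit:
servo_tool:
  deltas: "0.6 10 12 5 0 0 0; 0.6 9 11 20 0 0 0; 0.6 0 0 25 0 0 0; 0.6 0 1 25 0 0 0; 0.6 0 0 14 0 0 0; 0.6 0 0 0 0 0 0; 0 0 0 0 0 0 0; 0 0 0 0 0 0 0"
  newtons: 60

```text
time_s: 9.43
position: [0.45, -0.0401, 0.0071]
tool_rot: [[-0.999, -0.028, 0.015], [-0.028, 1.0, 0.001], [-0.015, 0.001, -1.0]]
ft_force: [-0.2, 0.2, 1.0]
grip_width: 0.0277
gripper_force: 0.0
```

Emit:
servo_tool:
  deltas: "0 0 0 0 0 0 0; 0 0 0 0 0 0 0; 0 0 0 0 0 0 0"

```text
time_s: 9.68
position: [0.45, -0.0401, 0.0074]
tool_rot: [[-0.999, -0.028, 0.016], [-0.028, 1.0, 0.001], [-0.016, 0.0, -1.0]]
ft_force: [-1.4, 0.5, 7.2]
grip_width: 0.0238
gripper_force: 56.7
```

Emit:
servo_tool:
  deltas: "0 0 0 -20 0 0 0; 0 0 0 -40 0 0 0; 0 0 0 -40 0 0 0; 0 -2 -5 -35 0 0 0; 0 -12 -30 -10 0 0 0; 0 -14 -35 0 0 0 0; 0 -14 -35 0 0 0 0; 0 -14 -35 0 0 0 0"

```text
time_s: 10.35
position: [0.5074, -0.1801, 0.1532]
tool_rot: [[-0.999, -0.028, 0.015], [-0.028, 1.0, 0.0], [-0.015, -0.0, -1.0]]
ft_force: [1.6, 0.4, 0.3]
grip_width: 0.0232
gripper_force: 57.4
```

Emit:
servo_tool:
  deltas: "0 -6 -15 10 0 0 0; 0 0 0 30 0 0 0; 0 0 0 40 0 0 0; 0 0 0 15 0 0 0; 0.6 0 0 0 0 0 0; 0.6 0 0 0 0 0 0; 0.6 0 0 -20 0 0 0; 0.6 0 0 -40 0 0 0"

```text
time_s: 11.02
position: [0.5127, -0.1924, 0.1158]
tool_rot: [[-1.0, -0.028, 0.009], [-0.028, 1.0, 0.005], [-0.009, 0.005, -1.0]]
ft_force: [0.1, -1.1, 0.7]
grip_width: 0.0513
gripper_force: 0.0
```

Emit:
servo_tool:
  deltas: "0.6 0 0 -30 0 0 0; 0.6 6 15 -10 0 0 0; 0.6 13 36 0 0 0 0; 0.6 13 36 0 0 0 0; 0.6 13 36 0 0 0 0; 0.6 13 36 10 0 0 0; 0.6 13 36 20 0 0 0; 0.6 6 15 30 0 0 0"

```text
time_s: 11.68
position: [0.4318, 0.0162, 0.0996]
tool_rot: [[-0.999, -0.03, 0.021], [-0.03, 1.0, 0.001], [-0.021, 0.0, -1.0]]
ft_force: [1.7, 0.1, -0.5]
grip_width: 0.0513
gripper_force: 0.0
```

Emit:
servo_tool:
  deltas: "0.6 0 0 35 0 0 0; 0.6 0 0 10 0 0 0; 0.6 0 0 0 0 0 0"

```text
time_s: 11.93
position: [0.4322, 0.014, 0.0512]
tool_rot: [[-1.0, -0.029, 0.012], [-0.029, 1.0, 0.002], [-0.012, 0.002, -1.0]]
ft_force: [0.2, 0.1, 0.3]
grip_width: 0.0511
gripper_force: 0.0
```

```bash
cat > look.py <<'E'
from geo import *
o=env.observe();P=np.array(o["position"]);R=np.array(o["tool_rot"]);print(o["time_s"],P,o["grip_width"])
for n in("side","top"):
    p=env.get_image(n);c=cloud(p).reshape(-1,3)
    for d in env.spot_in("stray0",p):
        w=world(p,*d["bbox"][:2],z=.024)
        s=c[(c[:,2]>.020)&(c[:,2]<.028)&(abs(c[:,0]-w[0])<.025)&(abs(c[:,1]-w[1])<.025)]
        print(n,round(d["conf"],2),np.round(d["bbox"],1));rect(s,"  stray")
E
python3 look.py
```

```text
11.9333 [0.432 0.014 0.051] 0.051116374510677916
side 0.74 [371.  229.1  13.6  14.1]
  stray 57 [450.9  64. ] [23. 16.] 4.5 z 0.023
side 0.64 [383.2 216.8   9.4  12.9]
  stray 78 [433.3  35.1] [53.9 25.7] 74.1 z 0.024
```

Both remaining strays stand where they were. Grasp this one.

Emit:
servo_tool:
  deltas: "0.6 1 1 15 0 0.01 0; 0.6 0 0 20 0 0 0; 0.6 0 0 12 0 0 0; 0.6 0 0 0 0 0 0; 0 0 0 0 0 0 0; 0 0 0 0 0 0 0; 0 0 0 0 0 0 0; 0 0 0 0 0 0 0"

```text
time_s: 12.8
position: [0.4323, 0.0144, 0.0055]
tool_rot: [[-1.0, -0.028, 0.005], [-0.028, 1.0, 0.001], [-0.005, 0.001, -1.0]]
ft_force: [-0.1, -0.1, 6.0]
grip_width: 0.0228
gripper_force: 59.4
```

Emit:
servo_tool:
  deltas: "0 0 0 0 0 0 0; 0 0 0 -20 0 0 0; 0 0 0 -40 0 0 0; 0 0 0 -40 0 0 0; 0 -2 -5 -35 0 0 0; 0 -12 -34 -10 0 0 0; 0 -14 -37 0 0 0 0; 0 -14 -37 0 0 0 0"

```text
time_s: 13.47
position: [0.4769, -0.0987, 0.1516]
tool_rot: [[-1.0, -0.029, 0.007], [-0.029, 1.0, 0.0], [-0.007, -0.0, -1.0]]
ft_force: [0.5, 0.5, 0.4]
grip_width: 0.0224
gripper_force: 58.9
```

Emit:
servo_tool:
  deltas: "0 -14 -37 0 0 0 0; 0 -14 -37 0 0 0 0; 0 -6 -21 10 0 0 0; 0 0 0 30 0 0 0; 0 0 0 40 0 0 0; 0 0 0 10 0 0 0; 0.6 0 0 0 0 0 0; 0.6 0 0 0 0 0 0"

```text
time_s: 14.13
position: [0.5136, -0.1913, 0.0604]
tool_rot: [[-1.0, -0.028, 0.004], [-0.028, 1.0, 0.001], [-0.004, 0.001, -1.0]]
ft_force: [0.3, 0.0, 1.0]
grip_width: 0.0455
gripper_force: 0.0
```

Emit:
servo_tool:
  deltas: "0.6 0 0 -30 0 0 0; 0.6 0 0 -40 0 0 0; 0.6 2 5 -25 0 0 0; 0.6 7 32 0 0 0 0; 0.6 8 37 0 0 0 0; 0.6 8 37 0 0 0 0; 0.6 8 37 0 0 0 0; 0.6 8 37 10 0 0 0"

```text
time_s: 14.8
position: [0.4675, -0.0063, 0.1482]
tool_rot: [[-1.0, -0.028, 0.01], [-0.028, 1.0, 0.0], [-0.01, -0.0, -1.0]]
ft_force: [0.9, 0.3, 0.4]
grip_width: 0.0514
gripper_force: 0.0
```

Emit:
servo_tool:
  deltas: "0.6 8 37 20 0 0 0; 0.6 5 31 30 0 0 0; 0.6 0 0 35 0 0 0; 0.6 0 0 10 0 0 0; 0.6 0 0 0 0 0 0"

```text
time_s: 15.22
position: [0.4524, 0.0587, 0.0512]
tool_rot: [[-1.0, -0.029, 0.002], [-0.029, 1.0, 0.002], [-0.002, 0.002, -1.0]]
ft_force: [0.5, -0.3, 0.2]
grip_width: 0.0514
gripper_force: 0.0
```

```bash
python3 look.py
```

```text
15.2167 [0.452 0.059 0.051] 0.05143018720060738
side 0.41 [371.  229.6  10.7  16.9]
  stray 53 [451.   65.2] [13.8 24.6] 87.0 z 0.023
```

Emit:
servo_tool:
  deltas: "0.6 0 1 15 0 0 0; 0.6 0 0 20 0 0 0; 0.6 0 0 12 0 0 0; 0.6 0 0 0 0 0 0; 0 0 0 0 0 0 0; 0 0 0 0 0 0 0; 0 0 0 0 0 0 0; 0 0 0 0 0 0 0"

```text
time_s: 16.08
position: [0.4536, 0.0589, 0.0055]
tool_rot: [[-1.0, -0.028, 0.006], [-0.028, 1.0, 0.002], [-0.006, 0.002, -1.0]]
ft_force: [-0.6, -0.6, 5.1]
grip_width: 0.0228
gripper_force: 59.5
```

Emit:
servo_tool:
  deltas: "0 0 0 0 0 0 0; 0 0 0 -20 0 0 0; 0 0 0 -40 0 0 0; 0 0 0 -40 0 0 0; 0 -2 -5 -35 0 0 0; 0 -7 -34 -10 0 0 0; 0 -8 -37 0 0 0 0; 0 -8 -37 0 0 0 0"

```text
time_s: 16.75
position: [0.4809, -0.0548, 0.1513]
tool_rot: [[-1.0, -0.029, 0.007], [-0.029, 1.0, 0.001], [-0.007, 0.0, -1.0]]
ft_force: [0.6, 0.3, -0.2]
grip_width: 0.0226
gripper_force: 58.8
```

Emit:
servo_tool:
  deltas: "0 -8 -37 0 0 0 0; 0 -8 -37 0 0 0 0; 0 -8 -37 10 0 0 0; 0 -4 -26 10 0 0 0; 0 0 0 30 0 0 0; 0 0 0 35 0 0 0; 0.6 0 0 0 0 0 0; 0.6 0 0 0 0 0 0"

```text
time_s: 17.42
position: [0.512, -0.1893, 0.064]
tool_rot: [[-1.0, -0.028, 0.001], [-0.028, 1.0, 0.003], [-0.001, 0.003, -1.0]]
ft_force: [0.6, -0.5, 0.9]
grip_width: 0.0459
gripper_force: 0.0
```

Emit:
servo_tool:
  deltas: "0.8 0 0 -30 0 0 0; 0.8 0 0 -40 0 0 0; 0.8 0 0 -40 0 0 0.123; 0.8 0 0 -40 0 0 0.123; 0.8 0 0 0 0 0 0.123; 0.8 0 0 0 0 0 0.123; 0.8 0 0 0 0 0 0.123; 0.8 0 0 0 0 0 0.123"

```text
time_s: 18.08
position: [0.5122, -0.1894, 0.2173]
tool_rot: [[-0.755, 0.656, 0.007], [0.656, 0.755, -0.001], [-0.005, 0.004, -1.0]]
ft_force: [-0.8, 0.0, -0.3]
grip_width: 0.0684
gripper_force: 0.0
```

Emit:
servo_tool:
  deltas: "0.8 0 0 0 0 0 0.123; 0.8 0 0 0 0 0 0.123; 0.8 0 0 0 0 0 0.123; 0.8 0 0 0 0 0 0.123; 0.8 0 0 0 0 0 0.123; 0.8 0 0 0 0 0 0.123; 0.8 0 0 0 0 0 0.123; 0.8 0 0 0 0 0 0"

```text
time_s: 18.75
position: [0.5122, -0.1895, 0.2168]
tool_rot: [[0.004, 1.0, 0.006], [1.0, -0.004, -0.0], [-0.0, 0.006, -1.0]]
ft_force: [0.8, 0.6, -0.2]
grip_width: 0.0678
gripper_force: 0.0
```

```bash
cat > tabs.py <<'E'
from geo import *
def tabs():
  for n in("top","side"):
    p=env.get_image(n);c=cloud(p).reshape(-1,3);z=c[:,2]
    for i,yy in((1,.25),(0,.10)):
        rect(c[(z>.147)&(z<.16)&(abs(c[:,0]-.645)<.03)&(abs(c[:,1]-yy)<.04)],n+" tab%d"%i)
  return p
tabs()
E
python3 tabs.py;python3 look.py
python3 - <<'E'
from geo import *
o=env.observe();print(np.array(o["q"]))
p=env.get_image("top");save(p,"top2.png")
E
```

```text
top tab1 112 [645.  250.6] [39.9 11.3] 89.9 z 0.154
top tab0 107 [644.3 100.2] [37.7 11.5] 89.1 z 0.154
side tab1 147 [643.  250.8] [41.2 12.9] 88.3 z 0.153
side tab0 102 [642.8 100.2] [42.1 12.9] 87.2 z 0.153
18.85 [ 0.512 -0.19   0.216] 0.0680736561456505
side 0.54 [359.8 331.4 158.5 137.2]
  stray 0
top 0.61 [447.3 218.9   9.    7.1]
  stray 11 [ 511.7 -179.4] [ 2.4 22.3] 82.4 z 0.025
top 0.41 [450.3 217.6  12.4  12. ]
  stray 7 [ 511.7 -179.8] [ 1.7 22.3] 82.4 z 0.025
[-32.846  22.096  76.811   0.184  80.999 -32.968]
```

View pics/top2.png

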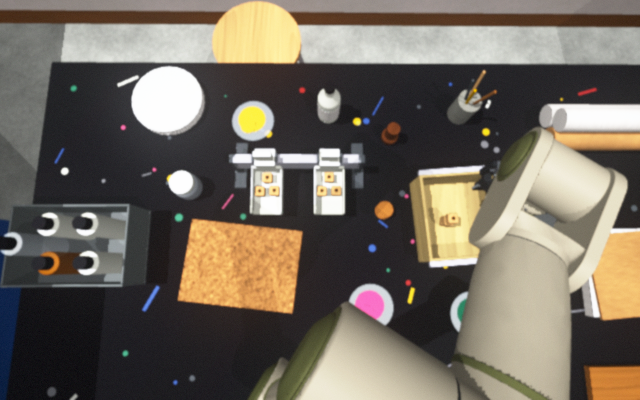

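Emit:
servo_tool:
  deltas: "0.8 18 8 0 0 0 0; 0.8 35 16 0 0 0 0; 0.8 35 16 0 0 0 0; 0.8 35 16 0 0 0 0; 0.8 35 16 0 0 0 0; 0.8 35 16 0 0 0 0; 0.8 35 16 0 0 0 0; 0.8 35 16 0 0 0 0"

```text
time_s: 19.77
position: [0.6326, 0.0751, 0.2145]
tool_rot: [[-0.001, 1.0, 0.002], [1.0, 0.001, 0.002], [0.002, 0.002, -1.0]]
ft_force: [1.0, -0.7, -0.1]
grip_width: 0.0683
gripper_force: 0.0
```

Emit:
servo_tool:
  deltas: "0.8 26 12 0 0 0 0; 0.8 0 0 0 0 0 0; 0.8 0 0 0 0 0 0; 0.8 0 0 0 0 0 0"

```text
time_s: 20.1
position: [0.644, 0.0987, 0.2143]
tool_rot: [[0.0, 1.0, 0.002], [1.0, -0.0, 0.002], [0.002, 0.002, -1.0]]
ft_force: [-0.1, 0.6, 0.5]
grip_width: 0.0684
gripper_force: 0.0
```

Emit:
servo_tool:
  deltas: "0.8 1 0 25 -0.05 0 0; 0.8 0 0 35 0 0 0; 0.8 0 -1 28 0 0 0; 0.8 0 0 8 0 0 0; 0.8 0 0 0 0 0 0; 0.8 0 0 0 0 0 0"

```text
time_s: 20.6
position: [0.6475, 0.0995, 0.12]
tool_rot: [[0.001, 0.999, 0.054], [1.0, -0.001, 0.002], [0.002, 0.054, -0.999]]
ft_force: [-0.2, 0.7, 0.2]
grip_width: 0.0682
gripper_force: 0.0
```

Emit:
servo_tool:
  deltas: "0 0 0 0 0 0 0; 0 0 0 0 0 0 0; 0 0 0 0 0 0 0; 0 0 0 0 0 0 0; 0 0 0 0 0 0 0; 0 0 0 0 0 0 0; 0 0 0 0 0 0 0; 0 0 0 0 0 0 0"
  newtons: 100

```text
time_s: 21.27
position: [0.6456, 0.1004, 0.1196]
tool_rot: [[0.0, 0.999, 0.049], [1.0, -0.001, 0.002], [0.002, 0.049, -0.999]]
ft_force: [-7.6, -0.0, 9.2]
grip_width: 0.0108
gripper_force: 97.4
```

Emit:
servo_tool:
  deltas: "0 0 0.5 -5 0 0 0; 0 0 0.5 -8 0 0 0; 0 0 0.5 -10 0 0 0; 0 0 0.5 -12 0 0 0; 0 0 0.5 -15 0 0 0; 0 0 0.5 -15 0 0 0; 0 0 0.5 -15 0 0 0; 0 0 0 -8 0 0 0"

```text
time_s: 21.93
position: [0.6467, 0.1002, 0.2099]
tool_rot: [[0.0, 0.998, 0.057], [1.0, -0.0, 0.002], [0.002, 0.057, -0.998]]
ft_force: [0.5, 0.9, -0.4]
grip_width: 0.0108
gripper_force: 99.5
```

Emit:
servo_tool:
  deltas: "0 0 0 0 0 0 0; 0 0 0 0 0 0 0"

```text
time_s: 22.1
position: [0.6466, 0.1001, 0.2077]
tool_rot: [[0.0, 0.998, 0.056], [1.0, -0.001, 0.002], [0.002, 0.056, -0.998]]
ft_force: [0.4, 0.2, -1.3]
grip_width: 0.0109
gripper_force: 99.3
```

Run:
```python
from geo import *
p=env.get_image("side");cv2.imwrite("pics/side1.png",cv2.resize(p["img"][100:320,190:460,::-1],None,fx=2.5,fy=2.5))
```

```text
(no output)
```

View pics/side1.png

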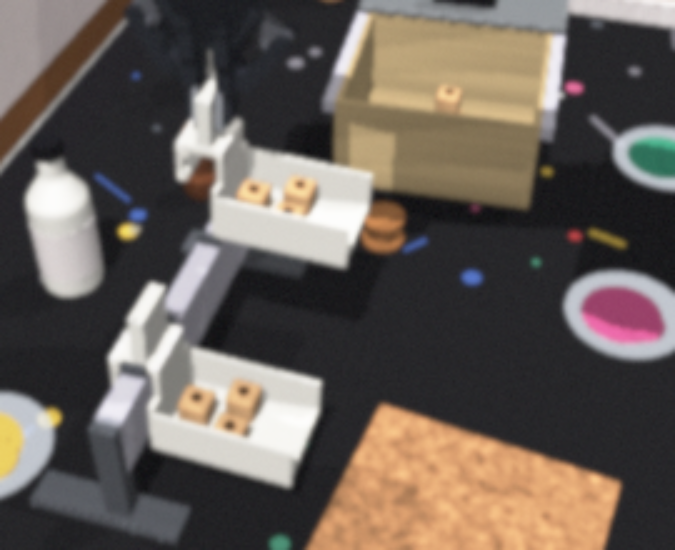

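Emit:
servo_tool:
  deltas: "0 0 0 -5 0.02 0 0; 0 0 0 -12 0.02 0 0; 0 0 0 -15 0.015 0 0; 0 -5 -1 -15 0 0 0; 0 -12 -4 -12 0 0 0; 0 -20 -6 -8 0 0 0; 0 -25 -8 0 0 0 0; 0 -25 -8 0 0 0 0"

```text
time_s: 22.82
position: [0.6175, 0.0117, 0.2736]
tool_rot: [[-0.0, 1.0, -0.002], [1.0, 0.0, 0.002], [0.002, -0.002, -1.0]]
ft_force: [-0.2, -0.8, -2.3]
grip_width: 0.0107
gripper_force: 99.3
```

Emit:
servo_tool:
  deltas: "0 -25 -8 0 0 0 0; 0 -25 -8 0 0 0 0; 0 -25 -8 0 0 0 0; 0 -25 -8 0 0 0 0; 0 -25 -8 0 0 0 0; 0 -25 -8 0 0 0 0; 0 -25 -8 0 0 0 0; 0 -20 -6 0 0 0 0"

```text
time_s: 23.48
position: [0.5547, -0.1842, 0.2729]
tool_rot: [[0.002, 1.0, -0.003], [1.0, -0.002, 0.002], [0.002, -0.003, -1.0]]
ft_force: [0.2, 0.2, -0.8]
grip_width: 0.0111
gripper_force: 99.3
```

Emit:
servo_tool:
  deltas: "0 -12 -3 0 0 0 0; 0 -6 0 0 0 0 0; 0 0 0 0 0 0 0; 0 0 0 0 0 0 0"

```text
time_s: 23.82
position: [0.5531, -0.1995, 0.273]
tool_rot: [[0.0, 1.0, -0.003], [1.0, -0.0, 0.003], [0.003, -0.003, -1.0]]
ft_force: [-0.5, 0.1, -2.2]
grip_width: 0.0107
gripper_force: 99.3
```

Run:
```python
from geo import *
o=env.observe();print(np.array(o["q"]),o["grip_width"])
p=env.get_image("side");cv2.imwrite("pics/side2.png",cv2.resize(p["img"][40:240,260:520,::-1],None,fx=2.5,fy=2.5))
```

```text
[-31.38   24.446  63.2     0.052  92.559 -31.367] 0.010739907470829396
```

View pics/side2.png

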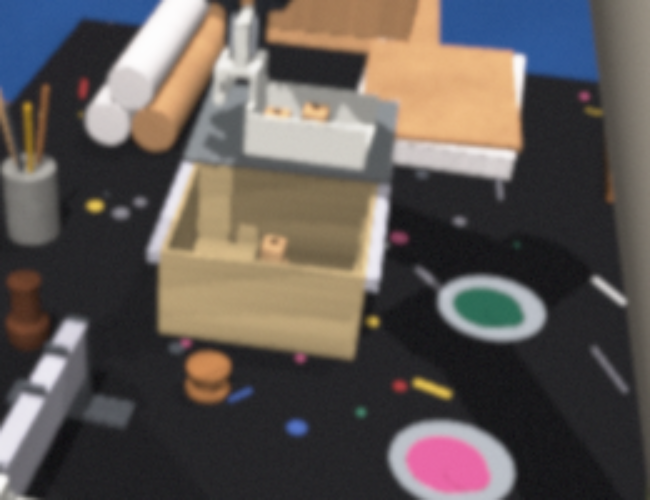

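Emit:
servo_tool:
  deltas: "0 0 0 0 -0.05 0 0; 0 0 0 0 -0.1 0 0; 0 0 0 0 -0.1 0 0; 0 0 0 0 -0.1 0 0; 0 0 0 0 -0.1 0 0; 0 0 0 0 -0.1 0 0; 0 0 0 0 -0.1 0 0; 0 0 0 0 -0.1 0 0"

```text
time_s: 24.53
position: [0.5529, -0.1989, 0.2739]
tool_rot: [[0.0, 0.73, 0.683], [1.0, -0.001, 0.0], [0.001, 0.683, -0.73]]
ft_force: [0.3, 0.6, -2.4]
grip_width: 0.0106
gripper_force: 99.3
```

Emit:
servo_tool:
  deltas: "0 0 0 0 -0.1 0 0; 0 0 0 0 -0.1 0 0; 0 0 0 0 -0.1 0 0; 0 0 0 0 -0.05 0 0; 0 0 0 0 0 0 0; 0 0 0 0 0 0 0; 0 0 0 0 0 0 0; 0 0 0 0 0 0 0"

```text
time_s: 25.2
position: [0.5539, -0.1986, 0.2736]
tool_rot: [[-0.005, 0.483, 0.875], [1.0, -0.0, 0.006], [0.003, 0.875, -0.483]]
ft_force: [-0.6, 0.2, -0.8]
grip_width: 0.0106
gripper_force: 99.2
```

Run:
```python
from geo import *
o=env.observe();print(np.array(o["q"]),o["grip_width"])
p=env.get_image("side");cv2.imwrite("pics/side3.png",cv2.resize(p["img"][40:240,260:520,::-1],None,fx=2.5,fy=2.5))
```

```text
[ -49.149   11.538  107.028   77.058   43.123 -101.861] 0.010648550336425595
```

View pics/side3.png

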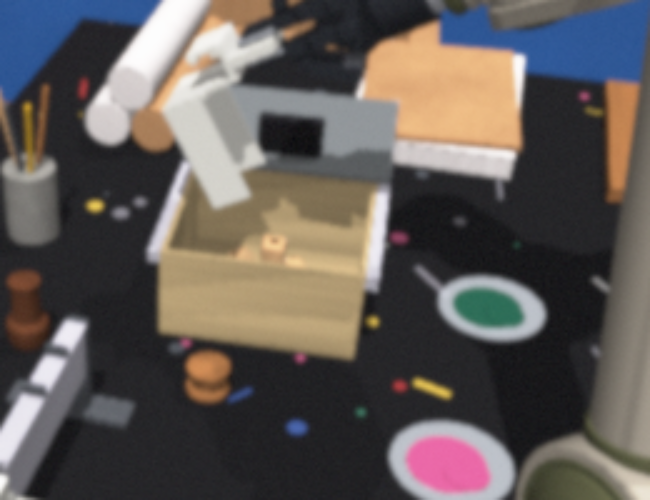

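Run:
```python
from geo import *
p=env.get_image("top");cv2.imwrite("pics/top3.png",cv2.resize(p["img"][130:300,390:560,::-1],None,fx=3.5,fy=3.5))
```

```text
(no output)
```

View pics/top3.png

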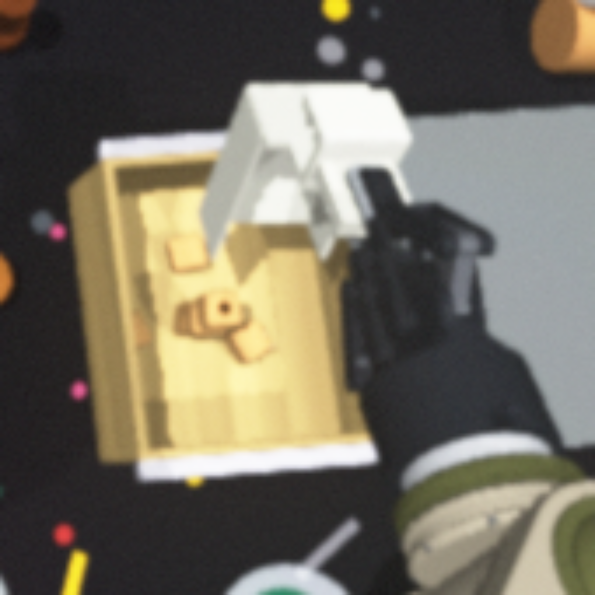

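Emit:
servo_tool:
  deltas: "0 0 0 0 0.12 0 0; 0 0 0 0 0.12 0 0; 0 0 0 0 0.12 0 0; 0 0 0 0 0.12 0 0; 0 0 0 0 0.12 0 0; 0 0 0 0 0.12 0 0; 0 0 0 0 0.12 0 0; 0 0 0 0 0.12 0 0"

```text
time_s: 25.97
position: [0.5548, -0.1955, 0.2734]
tool_rot: [[-0.017, 0.978, 0.208], [1.0, 0.014, 0.014], [0.01, 0.208, -0.978]]
ft_force: [1.1, -0.7, -1.5]
grip_width: 0.0105
gripper_force: 99.4
```

Emit:
servo_tool:
  deltas: "0 0 0 0 0.106 0 0; 0 0 0 0 0 0 0; 0 15 -3 0 0 0 0; 0 25 -5 0 0 0 0; 0 33 -7 0 0 0 0; 0 33 -7 0 0 0 0; 0 33 -7 0 0 0 0; 0 33 -7 0 0 0 0"

```text
time_s: 26.63
position: [0.514, -0.0219, 0.2704]
tool_rot: [[-0.018, 0.994, 0.111], [1.0, 0.017, 0.016], [0.014, 0.111, -0.994]]
ft_force: [0.8, 1.0, -1.0]
grip_width: 0.0104
gripper_force: 99.4
```

Emit:
servo_tool:
  deltas: "0 33 -7 0 0 0 0; 0 33 -7 0 0 0 0; 0 33 -7 0 0 0 0; 0 33 -7 0 0 0 0; 0 33 -7 0 0 0 0; 0 33 -7 0 0 0 0; 0 33 -7 0 0 0 0; 0 25 -5 0 0 0 0"

```text
time_s: 27.3
position: [0.4549, 0.2332, 0.2681]
tool_rot: [[-0.02, 0.994, 0.11], [1.0, 0.018, 0.018], [0.016, 0.11, -0.994]]
ft_force: [0.7, -0.6, -0.2]
grip_width: 0.0107
gripper_force: 99.4
```

Emit:
servo_tool:
  deltas: "0 15 -2 20 0 0 0; 0 0 0 30 0 0 0; 0 0 0 30 0 0 0; 0 0 0 20 0 0 0; 0 0 0 0 0 0 0; 0 0 0 0 0 0 0"

```text
time_s: 27.8
position: [0.4647, 0.2474, 0.1687]
tool_rot: [[-0.019, 0.994, 0.108], [1.0, 0.017, 0.016], [0.014, 0.108, -0.994]]
ft_force: [1.1, 0.7, -0.9]
grip_width: 0.0108
gripper_force: 99.3
```

Emit:
servo_tool:
  deltas: "0 0 0 0 0.055 -0.015 0; 0 0 0 10 0.055 0 0; 0 0 0 20 0 0 0; 0 0 0 20 0 0 0; 0 0 0 15 0 0 0; 0 0 0 6 0 0 0; 0 0 0 0 0 0 0; 0 0 0 0 0 0 0"

```text
time_s: 28.47
position: [0.4666, 0.2476, 0.0991]
tool_rot: [[-0.018, 1.0, 0.001], [1.0, 0.018, -0.001], [-0.001, 0.001, -1.0]]
ft_force: [0.5, -0.0, -0.1]
grip_width: 0.0109
gripper_force: 99.5
```

```bash
cat > traylook.py <<'E'
from geo import *
import sys
x0,y0=map(float,sys.argv[1:3]);o=env.observe();print(o["position"],o["ft_force"],o["grip_width"])
p=env.get_image("side")
c=cloud(p).reshape(-1,3);im=p["img"].reshape(-1,3).astype(int)
m=(abs(c[:,1]-y0)<.07)&(c[:,0]>x0-.15)&(c[:,0]<x0+.1)&(im.min(1)>120)&(im.max(1)-im.min(1)<45)&(c[:,2]<.2)
s=c[m];print(len(s))
for xx in np.arange(x0-.14,x0+.06,.02):
    t=s[abs(s[:,0]-xx)<.01]
    if len(t)>8: print("x %.3f"%xx,"z",np.percentile(t[:,2],[2,50,98]).round(4),"y",np.percentile(t[:,1],[2,98]).round(3))
cv2.imwrite("pics/"+sys.argv[3],cv2.resize(p["img"][150:400,220:470,::-1],None,fx=2.2,fy=2.2))
E
python3 traylook.py .4647 .2474 side4.png
```

```text
[0.467 0.248 0.099] [ 0.466 -0.024 -0.131] 0.010933686855664232
4377
x 0.345 z [0.004 0.027 0.056] y [0.21  0.282]
x 0.365 z [0.006 0.026 0.056] y [0.21  0.282]
x 0.385 z [0.015 0.025 0.056] y [0.21  0.282]
x 0.405 z [0.015 0.025 0.056] y [0.21  0.282]
x 0.425 z [0.012 0.025 0.056] y [0.211 0.283]
x 0.445 z [0.015 0.036 0.091] y [0.212 0.283]
x 0.465 z [0.004 0.114 0.137] y [0.229 0.27 ]
x 0.485 z [0.003 0.089 0.127] y [0.209 0.271]
x 0.505 z [-0.003 -0.     0.002] y [0.178 0.231]
```

Emit:
servo_tool:
  deltas: "0 0 0 5 0 0 0; 0 0 0 4 0 0 0; 0 0 0 2 0 0 0; 0 0 0 0 0 0 0; 0 0 0 0 0 0 0"

```text
time_s: 28.93
position: [0.4666, 0.2474, 0.0881]
tool_rot: [[-0.018, 1.0, 0.001], [1.0, 0.018, -0.001], [-0.001, 0.001, -1.0]]
ft_force: [-2.4, -1.0, 13.5]
grip_width: 0.0108
gripper_force: 101.5
```

Emit:
servo_tool:
  deltas: "0.3 0 0 0 0 0 0; 0.8 0 0 0 0 0 0; 0.8 0 0 0 0 0 0; 0.8 0 0 0 0 0 0; 0.8 0 0 -15 0 0 0; 0.8 0 0 -30 0 0 0; 0.8 0 0 -40 0 0 0; 0.8 0 0 -35 0 0 0.018"

```text
time_s: 29.6
position: [0.466, 0.2475, 0.2082]
tool_rot: [[-0.0, 1.0, -0.002], [1.0, 0.0, -0.002], [-0.002, -0.002, -1.0]]
ft_force: [0.3, 0.1, -0.3]
grip_width: 0.0683
gripper_force: 0.0
```

```bash
python3 traylook.py .4647 .2474 side4.png; python3 tabs.py
```

```text
[0.466 0.248 0.208] [ 0.25   0.061 -0.269] 0.06829753149722632
4393
x 0.345 z [0.005 0.015 0.045] y [0.209 0.281]
x 0.365 z [0.005 0.014 0.044] y [0.21  0.282]
x 0.385 z [0.005 0.014 0.044] y [0.21  0.282]
x 0.405 z [0.005 0.014 0.044] y [0.21  0.282]
x 0.425 z [0.005 0.013 0.045] y [0.211 0.283]
x 0.445 z [0.005 0.025 0.08 ] y [0.212 0.283]
x 0.465 z [0.004 0.095 0.124] y [0.224 0.281]
x 0.485 z [0.004 0.079 0.082] y [0.218 0.271]
x 0.505 z [-0.002  0.     0.003] y [0.179 0.238]
top tab1 111 [644.7 250.9] [11.7 39.8] 0.9 z 0.154
top tab0 0
side tab1 147 [643.7 250.3] [40.1 12.2] 89.6 z 0.153
side tab0 0
```

View pics/side4.png

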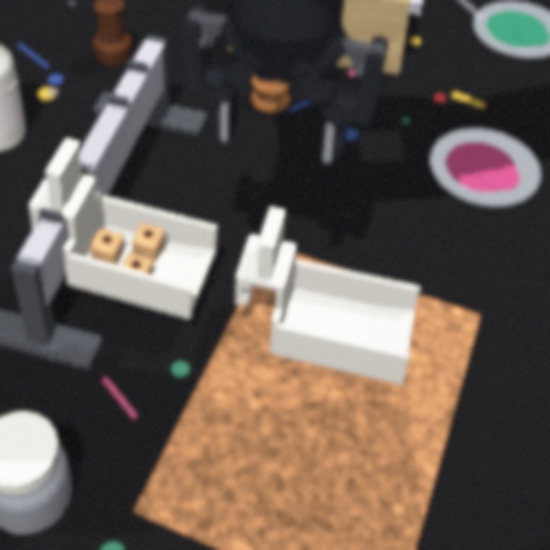

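Emit:
servo_tool:
  deltas: "0.8 0 15 -3 0 0 0; 0.8 0 30 -3 0 0 0; 0.8 1 35 0 0 0 0; 0.8 1 35 0 0 0 0; 0.8 1 35 0 0 0 0; 0.8 0 22 0 0 0 0; 0.8 0 6 0 0 0 0; 0.8 0 0 0 0 0 0"

```text
time_s: 30.42
position: [0.6448, 0.2501, 0.2094]
tool_rot: [[0.001, 1.0, -0.005], [1.0, -0.001, -0.002], [-0.002, -0.005, -1.0]]
ft_force: [-0.7, 0.6, 0.1]
grip_width: 0.068
gripper_force: 0.0
```

Emit:
servo_tool:
  deltas: "0.8 0 0 0 0 0 0; 0.8 0 0 0 0 0 0"

```text
time_s: 30.58
position: [0.6431, 0.2508, 0.212]
tool_rot: [[-0.001, 1.0, -0.003], [1.0, 0.001, -0.002], [-0.002, -0.003, -1.0]]
ft_force: [0.5, -0.6, 1.4]
grip_width: 0.0689
gripper_force: 0.0
```

Emit:
servo_tool:
  deltas: "0.8 0 0 25 -0.05 0 0; 0.8 0 0 35 0 0 0; 0.8 0 -1 26 0 0 0; 0.8 0 0 7 0 0 0; 0.8 0 0 0 0 0 0; 0.8 0 0 0 0 0 0"

```text
time_s: 31.08
position: [0.6467, 0.2507, 0.121]
tool_rot: [[-0.0, 0.999, 0.05], [1.0, 0.0, -0.001], [-0.001, 0.05, -0.999]]
ft_force: [0.1, 0.2, 1.1]
grip_width: 0.0686
gripper_force: 0.0
```

Emit:
servo_tool:
  deltas: "0 0 0 0 0 0 0; 0 0 0 0 0 0 0; 0 0 0 0 0 0 0; 0 0 0 0 0 0 0; 0 0 0 0 0 0 0; 0 0 0 0 0 0 0; 0 0 0 0 0 0 0; 0 0 0 0 0 0 0"

```text
time_s: 31.75
position: [0.6458, 0.2505, 0.1201]
tool_rot: [[0.0, 0.999, 0.047], [1.0, -0.0, -0.002], [-0.002, 0.047, -0.999]]
ft_force: [-5.0, -0.1, 7.3]
grip_width: 0.0112
gripper_force: 97.6
```

Emit:
servo_tool:
  deltas: "0 0 0.5 -5 0 0 0; 0 0 0.5 -8 0 0 0; 0 0 0.5 -10 0 0 0; 0 0 0.5 -12 0 0 0; 0 0 0.5 -15 0 0 0; 0 0 0.5 -15 0 0 0; 0 0 0.5 -15 0 0 0; 0 0 0 -8 0 0 0"

```text
time_s: 32.42
position: [0.6465, 0.2508, 0.2108]
tool_rot: [[-0.0, 0.999, 0.053], [1.0, 0.0, -0.001], [-0.001, 0.053, -0.999]]
ft_force: [0.2, 0.8, -1.8]
grip_width: 0.0103
gripper_force: 99.1
```

Emit:
servo_tool:
  deltas: "0 0 0 -5 0.02 0 0; 0 0 0 -12 0.02 0 0; 0 0 0 -15 0.015 0 0; 0 -5 -1 -15 0 0 0; 0 -12 -2 -12 0 0 0; 0 -20 -4 -8 0 0 0; 0 -25 -5 0 0 0 0; 0 -25 -5 0 0 0 0"

```text
time_s: 33.08
position: [0.6283, 0.1623, 0.2761]
tool_rot: [[-0.0, 1.0, -0.003], [1.0, 0.0, -0.002], [-0.002, -0.003, -1.0]]
ft_force: [0.7, -0.1, -2.1]
grip_width: 0.0107
gripper_force: 99.1
```

Run:
```python
from geo import *
o=env.observe();print(np.array(o["q"]),o["grip_width"],o["position"])
p=env.get_image("side");cv2.imwrite("pics/side5.png",cv2.resize(p["img"][60:400,200:520,::-1],None,fx=1.7,fy=1.7))
```

```text
[ 4.087 31.151 51.322 -0.086 97.717  4.048] 0.01067282869947402 [0.628 0.162 0.276]
```

View pics/side5.png

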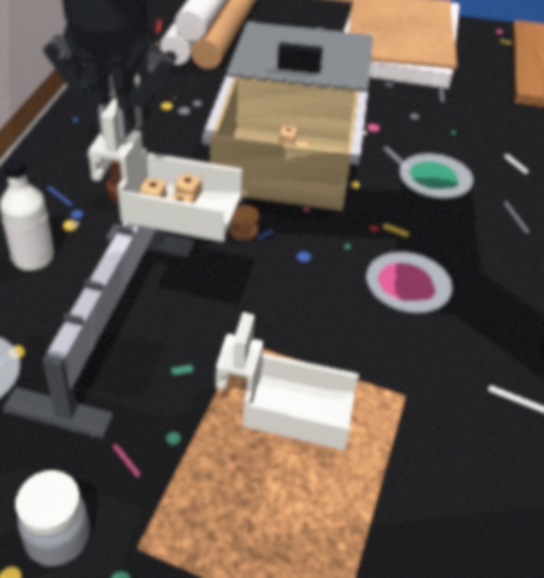

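Emit:
servo_tool:
  deltas: "0 -10 -2 0 0 0 0; 0 -18 -4 0 0 0 0; 0 -25 -5 0 0 0 0; 0 -25 -5 0 0 0 0; 0 -25 -5 0 0 0 0; 0 -25 -5 0 0 0 0; 0 -25 -5 0 0 0 0; 0 -25 -5 0 0 0 0"

```text
time_s: 33.8
position: [0.592, -0.0156, 0.2757]
tool_rot: [[-0.0, 1.0, -0.005], [1.0, 0.0, -0.002], [-0.002, -0.005, -1.0]]
ft_force: [1.1, -0.9, -2.1]
grip_width: 0.0109
gripper_force: 99.1
```

Emit:
servo_tool:
  deltas: "0 -25 -5 0 0 0 0; 0 -25 -5 0 0 0 0; 0 -25 -5 0 0 0 0; 0 -25 -5 0 0 0 0; 0 -25 -5 0 0 0 0; 0 -25 -5 0 0 0 0; 0 -18 -4 0 0 0 0; 0 -8 0 0 0 0 0"

```text
time_s: 34.47
position: [0.5577, -0.1927, 0.2761]
tool_rot: [[0.002, 1.0, -0.006], [1.0, -0.002, -0.003], [-0.003, -0.006, -1.0]]
ft_force: [-0.6, 0.3, -1.9]
grip_width: 0.0107
gripper_force: 99.1
```

Emit:
servo_tool:
  deltas: "0 0 0 0 0 0 0; 0 0 0 0 0 0 0; 0 0 0 0 0 0 0"

```text
time_s: 34.72
position: [0.5585, -0.1892, 0.2758]
tool_rot: [[-0.001, 1.0, -0.006], [1.0, 0.001, -0.001], [-0.001, -0.006, -1.0]]
ft_force: [0.1, -0.4, -1.8]
grip_width: 0.0109
gripper_force: 99.1
```

Within the mouth (bin centre y about -0.20). Tip.

Emit:
servo_tool:
  deltas: "0 -6 0 0 -0.05 0 0; 0 -4 0 0 -0.1 0 0; 0 0 0 0 -0.1 0 0; 0 0 0 0 -0.1 0 0; 0 0 0 0 -0.1 0 0; 0 0 0 0 -0.1 0 0; 0 0 0 0 -0.1 0 0; 0 0 0 0 -0.1 0 0"

```text
time_s: 35.38
position: [0.5582, -0.1992, 0.2764]
tool_rot: [[-0.0, 0.733, 0.68], [1.0, 0.002, -0.002], [-0.003, 0.68, -0.733]]
ft_force: [1.5, 1.0, -1.8]
grip_width: 0.0105
gripper_force: 99.1
```

Emit:
servo_tool:
  deltas: "0 0 0 0 -0.1 0 0; 0 0 0 0 -0.1 0 0; 0 0 0 0 -0.1 0 0; 0 0 0 0 -0.05 0 0; 0 0 0 0 0 0 0; 0 0 0 0 0 0 0; 0 0 0 0 0 0 0; 0 0 0 0 0 0 0"

```text
time_s: 36.05
position: [0.5592, -0.1989, 0.2761]
tool_rot: [[-0.006, 0.487, 0.874], [1.0, 0.003, 0.005], [-0.0, 0.874, -0.487]]
ft_force: [-0.2, 0.4, -1.8]
grip_width: 0.0109
gripper_force: 99.1
```

Emit:
servo_tool:
  deltas: "0 0 0 0 0.12 0 0; 0 0 0 0 0.12 0 0; 0 0 0 0 0.12 0 0; 0 0 0 0 0.12 0 0; 0 0 0 0 0.12 0 0; 0 0 0 0 0.12 0 0; 0 0 0 0 0.12 0 0; 0 0 0 0 0.12 0 0"

```text
time_s: 36.72
position: [0.5603, -0.196, 0.2762]
tool_rot: [[-0.017, 0.979, 0.203], [1.0, 0.015, 0.009], [0.005, 0.203, -0.979]]
ft_force: [-0.5, -0.2, -1.6]
grip_width: 0.0109
gripper_force: 99.2
```

Emit:
servo_tool:
  deltas: "0 0 0 0 0.05 0 0; 0 0 0 0 0 0 0; 0 0 0 0 0 0 0"

```text
time_s: 36.97
position: [0.5607, -0.1954, 0.2744]
tool_rot: [[-0.02, 0.987, 0.16], [1.0, 0.018, 0.012], [0.009, 0.16, -0.987]]
ft_force: [0.9, -0.3, -1.4]
grip_width: 0.0105
gripper_force: 99.0
```

Run:
```python
from geo import *
a=env.get_image("side");b=env.get_image("top")
f=lambda i:cv2.resize(i[:,:,::-1],(400,400),interpolation=cv2.INTER_CUBIC)
cv2.imwrite("pics/both6.png",np.hstack([f(a["img"][40:220,300:480]),f(b["img"][130:300,390:560])]))
```

```text
(no output)
```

View pics/both6.png

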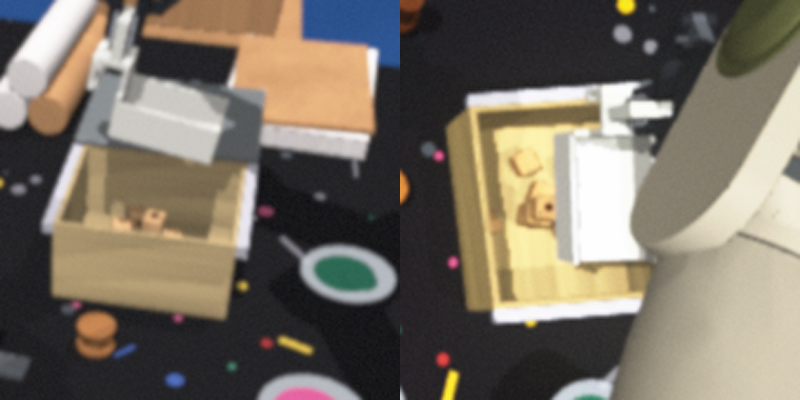

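Emit:
servo_tool:
  deltas: "0 0 0 0 0.08 -0.012 0; 0 0 0 0 0.08 0 0.018; 0 15 -3 0 0 0 0; 0 25 -4 0 0 0 0; 0 33 -6 0 0 0 0; 0 33 -6 0 0 0 0; 0 33 -6 0 0 0 0; 0 33 -6 0 0 0 0"

```text
time_s: 37.73
position: [0.5278, -0.022, 0.2743]
tool_rot: [[0.001, 1.0, 0.002], [1.0, -0.001, -0.001], [-0.001, 0.002, -1.0]]
ft_force: [0.5, -0.2, -0.8]
grip_width: 0.011
gripper_force: 99.1
```

Emit:
servo_tool:
  deltas: "0 33 -6 0 0 0 0; 0 33 -6 0 0 0 0; 0 33 -6 0 0 0 0; 0 33 -6 0 0 0 0; 0 33 -6 0 0 0 0; 0 33 -6 0 0 0 0; 0 33 -6 0 0 0 0; 0 33 -6 0 0 0 0"

```text
time_s: 38.4
position: [0.4797, 0.2418, 0.274]
tool_rot: [[0.0, 1.0, 0.001], [1.0, -0.0, -0.0], [-0.0, 0.001, -1.0]]
ft_force: [1.3, -1.1, -1.2]
grip_width: 0.0107
gripper_force: 99.1
```

Emit:
servo_tool:
  deltas: "0 33 -6 0 0 0 0; 0 33 -6 0 0 0 0; 0 25 -4 0 0 0 0; 0 18 -2 0 0 0 0; 0 5 0 20 0 0 0; 0 0 0 30 0 0 0; 0 0 0 0 0 0 0; 0 0 0 0 0 0 0"

```text
time_s: 39.07
position: [0.4622, 0.3537, 0.2232]
tool_rot: [[0.0, 1.0, -0.003], [1.0, -0.0, -0.002], [-0.002, -0.003, -1.0]]
ft_force: [0.8, -0.0, 0.5]
grip_width: 0.0106
gripper_force: 99.0
```

Emit:
servo_tool:
  deltas: "0 3 2 20 0 0 0; 0 3 2 30 0 0 0; 0 0 0 30 0 0 0; 0 0 0 25 0 0 0; 0 0 0 15 0 0 0; 0 0 0 6 0 0 0; 0 0 0 0 0 0 0; 0 0 0 0 0 0 0"

```text
time_s: 39.73
position: [0.4679, 0.3602, 0.0994]
tool_rot: [[0.0, 1.0, 0.002], [1.0, -0.0, -0.0], [-0.0, 0.002, -1.0]]
ft_force: [0.4, -0.2, -1.1]
grip_width: 0.0107
gripper_force: 99.2
```

Emit:
servo_tool:
  deltas: "0 0 0 4 0 0 0; 0 0 0 3 0 0 0; 0 0 0 1 0 0 0; 0 0 0 0 0 0 0; 0 0 0 0 0 0 0"

```text
time_s: 40.15
position: [0.467, 0.36, 0.0896]
tool_rot: [[-0.0, 1.0, -0.001], [1.0, 0.0, -0.002], [-0.002, -0.001, -1.0]]
ft_force: [0.9, -0.1, -0.6]
grip_width: 0.0109
gripper_force: 99.2
```

Lower 1 mm more, release, retreat, then turn back for the cover handle and inspect.

Emit:
servo_tool:
  deltas: "0 0 0 1 0 0 0; 0 0 0 0 0 0 0; 0.3 0 0 0 0 0 0; 0.8 0 0 0 0 0 0; 0.8 0 0 0 0 0 0; 0.8 0 0 0 0 0 0; 0.8 0 0 -15 0 0 0; 0.8 0 0 -30 0 0 0"

```text
time_s: 40.82
position: [0.4656, 0.3592, 0.1309]
tool_rot: [[0.0, 1.0, -0.007], [1.0, -0.0, -0.005], [-0.005, -0.007, -1.0]]
ft_force: [0.9, 0.2, -0.6]
grip_width: 0.0684
gripper_force: 0.0
```

Emit:
servo_tool:
  deltas: "0.8 0 0 -40 0 0 0; 0.8 0 0 -40 0 0 0; 0.8 0 0 -20 0 0 0; 0.8 0 0 0 0 0 -0.12; 0.8 0 0 0 0 0 -0.12; 0.8 0 0 0 0 0 -0.12; 0.8 0 0 0 0 0 -0.12; 0.8 0 0 0 0 0 -0.12"

```text
time_s: 41.48
position: [0.467, 0.3602, 0.2334]
tool_rot: [[-0.57, 0.822, -0.001], [0.822, 0.57, -0.002], [-0.001, -0.002, -1.0]]
ft_force: [-0.5, 0.7, -0.8]
grip_width: 0.068
gripper_force: 0.0
```

```bash
python3 traylook.py .467 .36 x.png
python3 - <<'E'
from geo import *
a=env.get_image("side");b=env.get_image("top")
for d in env.spot_in("stray0",b)+env.spot_in("stray0",a): print(round(d["conf"],2),np.round(d["bbox"],0))
for p in(a,b):
    c=cloud(p).reshape(-1,3);z=c[:,2]
    rect(c[(z>.145)&(z<.157)&(abs(c[:,1]+.32)<.04)&(abs(c[:,0]-.52)<.06)],"handle")
    for t in("paint_jar","dabber","spool"):
        for d in env.spot_point(t,p)[:1]: print(t,round(d["conf"],2),world(p,*d["uv"]))
f=lambda i:cv2.resize(i[:,:,::-1],(400,400),interpolation=cv2.INTER_CUBIC)
cv2.imwrite("pics/both7.png",np.hstack([f(a["img"][:,200:600]),f(b["img"][150:290,400:540])]))
E
```

```text
[0.467 0.36  0.233] [-0.493  0.712 -0.785] 0.06804168441428468
4430
x 0.347 z [0.004 0.014 0.045] y [0.325 0.396]
x 0.367 z [0.006 0.012 0.044] y [0.325 0.396]
x 0.387 z [0.005 0.01  0.045] y [0.324 0.396]
x 0.407 z [0.005 0.01  0.044] y [0.325 0.396]
x 0.427 z [0.005 0.009 0.044] y [0.325 0.396]
x 0.447 z [0.005 0.029 0.081] y [0.325 0.396]
x 0.467 z [0.005 0.104 0.124] y [0.34  0.382]
x 0.487 z [0.004 0.079 0.081] y [0.338 0.383]
x 0.507 z [-0.002  0.     0.005] y [0.292 0.344]
0.66 [451. 218.  14.  13.]
0.49 [444. 219.   6.   9.]
handle 0
paint_jar 0.95 [0.581 0.474 0.046]
dabber 0.56 [ 0.726 -0.041  0.012]
spool 0.71 [ 0.652  0.176 -0.001]
handle 237 [ 523.  -319.3] [68.9 15.7] 2.7 z 0.151
paint_jar 0.62 [0.589 0.44  0.071]
dabber 0.75 [ 0.72  -0.06   0.026]
spool 0.65 [ 0.498 -0.214  0.025]
```

View pics/both7.png

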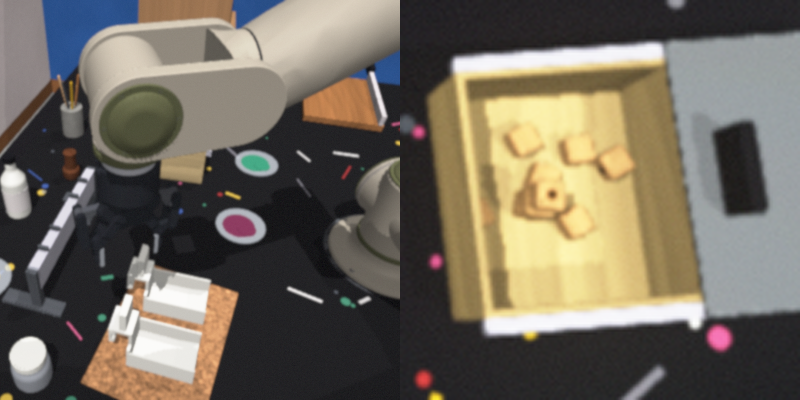

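Run:
```python
from geo import *
from scipy import ndimage as nd
b=env.get_image("top");c=cloud(b)
h=cv2.cvtColor(b["img"],cv2.COLOR_RGB2HSV)
wood=(h[...,0]>8)&(h[...,0]<28)&(h[...,1]>60)&(h[...,2]>90)&(c[...,2]>.012)&(c[...,2]<.06)&(c[...,0]>.1)&(c[...,0]<.85)
l,n=nd.label(wood)
for i in range(1,n+1):
    m=l==i
    if m.sum()>12: print(m.sum(),np.median(c[m],0),nd.center_of_mass(m))
# heights inside bin
m=(abs(c[...,0]-.516)<.08)&(abs(c[...,1]+.2035)<.075)
z=c[...,2][m];print(np.histogram(z,[-.01,.003,.012,.02,.026,.031,.04,.05,.056,.07,.09]))
v,u=np.where(m);H=np.full((400,640),0,int);H[m]=(c[...,2][m]*1000)
print("\n".join(" ".join("%2d"%k for k in r) for r in H[184:240:2,414:484:2]))
```

```text
1471 [ 0.705 -0.566  0.051] (np.float64(141.3915703602991), np.float64(590.0747790618627))
51 [ 0.723 -0.047  0.027] (np.float64(137.52941176470588), np.float64(385.62745098039215))
16 [ 0.725 -0.547  0.059] (np.float64(133.125), np.float64(585.0625))
1111 [ 0.55  -0.286  0.032] (np.float64(206.04050405040505), np.float64(476.009900990099))
417 [ 0.507 -0.117  0.037] (np.float64(220.91127098321343), np.float64(417.12709832134294))
107 [ 0.565 -0.186  0.029] (np.float64(198.00934579439252), np.float64(442.50467289719626))
222 [ 0.538 -0.038  0.029] (np.float64(208.54504504504504), np.float64(384.05405405405406))
156 [ 0.519 -0.191  0.031] (np.float64(215.92307692307693), np.float64(446.47435897435895))
35 [ 0.5   -0.148  0.03 ] (np.float64(223.57142857142858), np.float64(429.37142857142857))
116 [ 0.493 -0.225  0.029] (np.float64(226.67241379310346), np.float64(460.38793103448273))
3986 [ 0.38  -0.592  0.038] (np.float64(272.9044154540893), np.float64(615.7167586552936))
1469 [ 0.132 -0.566  0.02 ] (np.float64(380.1130020422056), np.float64(613.9877467665078))
(array([  86, 2324,   75
[... 2389 characters left out ...]
4  6  7  4  4 13 24  9  6 19 26 30 32 28 29 29  3  6  4  6  5  0  0  0
 0  0  0  0  0  0  0  0  5  6  4  5  4  3  6  6  6  5  6  6  9 22 28 28 32 28 29  7  3  5  9  3  0  0  0
 0  0  0  0  0  0  0  0  6  6  4  4  5  7  7  6  3  4  5  3  9 13 23 32 30 28  6  4  3  7  6  0  6  0  0
 0  0  0  0  0  0  0  0  3  6  5  8  4  4  6  6  4  7  4  5  4  8 17 31  5  8  1  3  6  5  5  7  0  0  0
 0  0  0  0  0  0  0  0  8  6  6  3  3  5  6  5  4  4  5  4  6  5  4  5  7  6  6  0  7  5  4  6  7  0  0
 0  0  0  0  0  0  0  0  8  5  3  4  3  6  5  4  4  7  7  3  6  4  6  7  4  7  1  3  5  2  8  6  7  0  0
 0  0  0  0  0  0  0  0  5  5  4  8  3  3  6  6  6  8  4  6  7  8  1  8  2  4  7  3  6  8  4  6  3  0  0
```

Emit:
servo_tool:
  deltas: "0.8 0 0 0 0 0 -0.12; 0.8 0 0 0 0 0 -0.12; 0.8 0 0 0 0 0 -0.12; 0.8 0 0 0 0 0 -0.12; 0.8 0 0 0 0 0 -0.12; 0.8 0 0 0 0 0 -0.12; 0.8 0 0 0 0 0 -0.12; 0.8 0 0 0 0 0 -0.12"

```text
time_s: 42.75
position: [0.4671, 0.3602, 0.2334]
tool_rot: [[-1.0, 0.005, -0.001], [0.005, 1.0, -0.002], [0.001, -0.002, -1.0]]
ft_force: [-0.0, 1.0, 0.1]
grip_width: 0.0686
gripper_force: 0.0
```

Emit:
servo_tool:
  deltas: "0.8 0 0 0 0 0 -0.066; 0.8 0 0 0 0 0 0; 0.8 0 -18 0 0 0 0; 0.8 -1 -34 0 0 0 0; 0.8 -1 -34 0 0 0 0; 0.8 -1 -34 0 0 0 0; 0.8 -1 -34 0 0 0 0; 0.8 -1 -34 0 0 0 0"

```text
time_s: 43.42
position: [0.4823, 0.1713, 0.2339]
tool_rot: [[-0.999, -0.053, -0.001], [-0.053, 0.999, -0.002], [0.001, -0.002, -1.0]]
ft_force: [0.4, -0.0, 0.6]
grip_width: 0.0681
gripper_force: 0.0
```

Emit:
servo_tool:
  deltas: "0.8 -1 -34 0 0 0 0; 0.8 -1 -34 0 0 0 0; 0.8 -1 -34 0 0 0 0; 0.8 -1 -34 0 0 0 0; 0.8 -1 -34 0 0 0 0; 0.8 -1 -34 0 0 0 0; 0.8 -1 -34 0 0 0 0; 0.8 -1 -34 0 0 0 0"

```text
time_s: 44.08
position: [0.5053, -0.1001, 0.2344]
tool_rot: [[-0.999, -0.052, -0.0], [-0.052, 0.999, -0.002], [0.001, -0.002, -1.0]]
ft_force: [1.0, 0.8, 0.4]
grip_width: 0.0685
gripper_force: 0.0
```

Emit:
servo_tool:
  deltas: "0.8 -1 -34 0 0 0 0; 0.8 -1 -34 0 0 0 0; 0.8 0 -34 0 0 0 0; 0.8 0 -34 0 0 0 0; 0.8 0 -34 0 0 0 0; 0.8 0 -18 0 0 0 0; 0.8 0 0 0 0 0 0; 0.8 0 0 0 0 0 0"

```text
time_s: 44.75
position: [0.5176, -0.2865, 0.2342]
tool_rot: [[-0.999, -0.052, -0.001], [-0.052, 0.999, -0.001], [0.001, -0.001, -1.0]]
ft_force: [-0.6, 0.4, 0.3]
grip_width: 0.0681
gripper_force: 0.0
```

Emit:
servo_tool:
  deltas: "0.8 -2 -17 0 0 0 -0.015; 0.8 -2 -16 10 0 0 0; 0.8 0 0 30 0 0 0; 0.8 0 0 35 0 0 0; 0.8 0 0 25 0 0 0; 0.8 0 0 11 0 0 0; 0.8 0 0 0 0 0 0; 0 0 0 0 0 0 0"
  newtons: 40

```text
time_s: 45.42
position: [0.5241, -0.3178, 0.1241]
tool_rot: [[-0.998, -0.07, -0.001], [-0.07, 0.998, -0.002], [0.001, -0.002, -1.0]]
ft_force: [0.3, 0.8, -0.0]
grip_width: 0.0576
gripper_force: 0.0
```

Emit:
servo_tool:
  deltas: "0 0 0 0 0 0 0; 0 0 0 0 0 0 0; 0 0 0 0 0 0 0; 0 0 0 0 0 0 0; 0 0 0 0 0 0 0; 0 0 0 0 0 0 0; 0 0 0 0 0 0 0; 0 0 0 0 0 0 0"

```text
time_s: 46.08
position: [0.5241, -0.319, 0.1248]
tool_rot: [[-0.998, -0.07, 0.001], [-0.07, 0.998, -0.003], [-0.0, -0.003, -1.0]]
ft_force: [-0.8, 0.9, 6.0]
grip_width: 0.0136
gripper_force: 41.1
```

Emit:
servo_tool:
  deltas: "0 0 10 0 0 0 0; 0 0 25 0 0 0 0; 0 0 30 0 0 0 0; 0 0 30 0 0 0 0; 0 0 30 0 0 0 0; 0 0 25 0 0 0 0; 0 0 15 0 0 0 0; 0 0 5 0 0 0 0"

```text
time_s: 46.75
position: [0.5123, -0.1476, 0.1248]
tool_rot: [[-0.997, -0.072, 0.002], [-0.072, 0.997, -0.003], [-0.001, -0.003, -1.0]]
ft_force: [-0.3, -1.9, 7.1]
grip_width: 0.0134
gripper_force: 41.2
```

Emit:
servo_tool:
  deltas: "0 0 3 0 0 0 0; 0 0 0 0 0 0 0; 0 0 0 0 0 0 0"

```text
time_s: 47.0
position: [0.5122, -0.1463, 0.1248]
tool_rot: [[-0.998, -0.07, 0.002], [-0.07, 0.998, -0.003], [-0.001, -0.003, -1.0]]
ft_force: [0.0, 2.4, 9.3]
grip_width: 0.0137
gripper_force: 41.8
```

Emit:
servo_tool:
  deltas: "0 0 2 0 0 0 0; 0 0 2 0 0 0 0; 0 0 0 0 0 0 0; 0 0 0 0 0 0 0"

```text
time_s: 47.33
position: [0.5123, -0.1462, 0.1248]
tool_rot: [[-0.998, -0.069, 0.002], [-0.069, 0.998, -0.01], [-0.002, -0.01, -1.0]]
ft_force: [-1.5, -18.4, 5.0]
grip_width: 0.0133
gripper_force: 41.3
```

Emit:
servo_tool:
  deltas: "0 0 2 0 0 0 0; 0 0 1 0 0 0 0; 0 0 0 0 0 0 0; 0 0 0 0 0 0 0"

```text
time_s: 47.67
position: [0.5123, -0.1461, 0.1248]
tool_rot: [[-0.998, -0.069, 0.003], [-0.069, 0.998, -0.015], [-0.002, -0.015, -1.0]]
ft_force: [-2.8, -33.5, 0.4]
grip_width: 0.0134
gripper_force: 43.0
```

At the stop (position unchanged, force rising). Relax, release, retreat, check.

Emit:
servo_tool:
  deltas: "0 0 -3 0 0 0 0; 0 0 -3 0 0 0 0; 0 0 0 0 0 0 0; 0.3 0 0 0 0 0 0; 0.8 0 0 0 0 0 0; 0.8 0 0 0 0 0 0; 0.8 0 0 0 0 0 0; 0.8 0 0 0 0 0 0"

```text
time_s: 48.33
position: [0.5115, -0.1451, 0.1232]
tool_rot: [[-0.998, -0.07, -0.001], [-0.07, 0.998, -0.002], [0.001, -0.002, -1.0]]
ft_force: [0.2, -0.0, 0.1]
grip_width: 0.0684
gripper_force: 0.0
```

Emit:
servo_tool:
  deltas: "0.8 0 0 -20 0 0 0; 0.8 0 0 -40 0 0 0; 0.8 0 0 -40 0 0 0; 0.8 20 0 -30 0 0 0; 0.8 35 -10 0 0 0 0; 0.8 35 -20 0 0 0 0; 0.8 35 -20 0 0 0 0; 0.8 0 0 0 0 0 0"

```text
time_s: 49.0
position: [0.3866, -0.2061, 0.2538]
tool_rot: [[-0.998, -0.066, -0.002], [-0.066, 0.998, -0.003], [0.002, -0.003, -1.0]]
ft_force: [0.4, -0.6, 0.1]
grip_width: 0.0683
gripper_force: 0.0
```

Run:
```python
from geo import *
a=env.get_image("side");b=env.get_image("top")
for p in(a,b):
    c=cloud(p).reshape(-1,3);z=c[:,2]
    rect(c[(z>.147)&(z<.157)&(abs(c[:,1]+.145)<.04)&(abs(c[:,0]-.513)<.06)],"handle")
    q=c[(z>.104)&(z<.112)&(abs(c[:,0]-.516)<.03)&(abs(c[:,1]+.2)<.15)];print(np.percentile(q[:,1],[1,99]))
    q=c[(z>.096)&(z<.103)&(abs(c[:,0]-.516)<.06)&(abs(c[:,1]+.11)<.03)];print(len(q))
f=lambda i:cv2.resize(i[:,:,::-1],(400,400),interpolation=cv2.INTER_CUBIC)
cv2.imwrite("pics/both8.png",np.hstack([f(a["img"][:,200:600]),f(b["img"][100:360,160:560])]))
```

```text
handle 125 [ 510.3 -146. ] [69.4 16.9] 7.2 z 0.151
[-0.299 -0.114]
102
handle 212 [ 511.6 -146.6] [69.8 14.4] 4.1 z 0.152
[-0.297 -0.115]
13
```

View pics/both8.png

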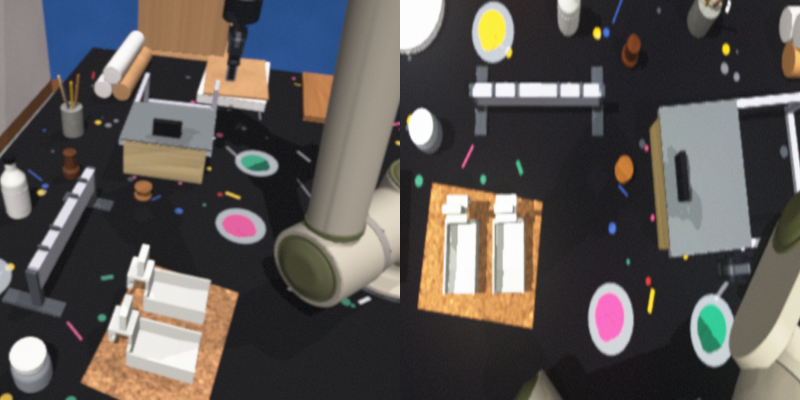

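The cover is shut and both trays stand empty on the mat at left. The table is clear and the bystanders are in place.

```bash
python3 -c "
from rig import env
print(env.close_job())"
```

```text
the job is handed in; nothing more can be done
None
```

The job is handed in, with no verdict returned: camera checks showed all nine pieces (six from the trays, three loose) in the bin, the cover pushed shut to its stop, both trays upright and empty on the mat, and the jar, dabber and spool looking unmoved.

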